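# Weigh out an order of steel bushings on the stockroom scale

## Task

Weigh out the next order. First take the carton off the scale's pan and lay it flat in the grey returns tray; then, with the pan empty, turn the scale's black setting knob until its white pointer points at the brass marker on the ring round it. Then load tall and short bushings from the mat onto the pan until the black tongue on the pan's end is as nearly level with the brass tab beside it as the bushings allow; leave that load on the pan and the bushings you do not need on the mat, and do not disturb the tape roll, mug or tin.

Things in the scene. Friction and masses are not known exactly. Their poses are not given: they have to be found in the camera images.
- scale: grey spring scale, fixed to the bench. Origin on the bench under the centre of its pan; x runs along the pan's length to the end with the tongue and the brass tab, z up. Its base under the pan is 250 x 180 x 36 mm; a dial deck 120 x 125 mm, 36 mm high, centred at x -75, y -147.5 mm, carries the black knob
- pan (a joint): how far the scale's flat steel pan has sunk (m): 0 empty, grows downwards to 0.05 at most; spring 441 N/m, damped. The pan is level, 240 (x) x 170 (y) mm outside, with a rim 3 mm thick that stands 8 mm above its face; its face is 95 mm above the bench when empty
- tongue (a point): black tongue at the +x end of the pan, which rides with it; the point is the tongue's tip, exactly at the height of the pan's face
- index_tab (a point): brass tab next to the tongue, clamped on an upright post at the +x end of the scale; the point is on its top face, at the end near the tongue. It does not move during the job, but its height differs from job to job: 33 to 43 mm below the empty pan's face
- dial (a joint): angle of the scale's black setting knob (rad), 0 to 4.4, growing clockwise seen from above; it stays where it is left (0.06 N m of friction). The round skirt is 72 mm in diameter and its top is 47 mm above the bench; on it stands a grip bar 52 mm long, 14 mm thick, from 47 to 77 mm above the bench. A white line runs along the bar on the pointer's side
- dial_grip (a point): point on the knob's vertical axis, 70 mm above the bench, 7 mm below the top of the grip bar; its -x axis points along the bar to the white pointer line
- dial_pointer (a point): outer end of the knob's white pointer line, 37 mm from the knob's axis, in line with the grip bar
- bezel_mark (a point): inner end of the brass marker on the aluminium scale ring round the knob (does not move), 37 mm from the knob's axis; the pointer must point at it. It always lies less than half a turn clockwise of the pointer's start
- mat: black rubber mat 270 (x) x 250 (y) x 3 mm on the bench; origin at the centre of its underside
- tray: shallow grey returns tray, 120 (x) x 150 (y) mm, 15 mm high, walls and floor 5 mm thick; origin at the centre of its underside; fixed
- carton_mid (a point): small closed cardboard carton 70 (x) x 52 (y) x 45 (z) mm, 0.1 to 0.21 kg, left on the pan; the point is its centre
- tall1_mid (a point): tall steel bushing: same 46 x 46 x 10 mm square flange and 36 mm round boss, but 72 mm tall in all, 0.54 kg; one of them sinks the pan 12 mm. The point is on its axis, half-way up (36 mm above its foot); z runs along its axis, flange to boss. May be absent
- tall2_mid (a point): tall steel bushing: same 46 x 46 x 10 mm square flange and 36 mm round boss, but 72 mm tall in all, 0.54 kg; one of them sinks the pan 12 mm. The point is on its axis, half-way up (36 mm above its foot); z runs along its axis, flange to boss. May be absent
- short1_mid (a point): short steel bushing: square flange 46 x 46 x 10 mm at the foot, round boss 36 mm in diameter above it, 44 mm tall in all, 0.27 kg; one of them sinks the pan 6 mm. The point is on its axis, half-way up (22 mm above its foot); z runs along its axis, flange to boss. May be absent
- short2_mid (a point): short steel bushing: square flange 46 x 46 x 10 mm at the foot, round boss 36 mm in diameter above it, 44 mm tall in all, 0.27 kg; one of them sinks the pan 6 mm. The point is on its axis, half-way up (22 mm above its foot); z runs along its axis, flange to boss. May be absent
- short3_mid (a point): short steel bushing: square flange 46 x 46 x 10 mm at the foot, round boss 36 mm in diameter above it, 44 mm tall in all, 0.27 kg; one of them sinks the pan 6 mm. The point is on its axis, half-way up (22 mm above its foot); z runs along its axis, flange to boss. May be absent
- short4_mid (a point): short steel bushing: square flange 46 x 46 x 10 mm at the foot, round boss 36 mm in diameter above it, 44 mm tall in all, 0.27 kg; one of them sinks the pan 6 mm. The point is on its axis, half-way up (22 mm above its foot); z runs along its axis, flange to boss. May be absent
- short5_mid (a point): short steel bushing: square flange 46 x 46 x 10 mm at the foot, round boss 36 mm in diameter above it, 44 mm tall in all, 0.27 kg; one of them sinks the pan 6 mm. The point is on its axis, half-way up (22 mm above its foot); z runs along its axis, flange to boss. May be absent
- short6_mid (a point): short steel bushing: square flange 46 x 46 x 10 mm at the foot, round boss 36 mm in diameter above it, 44 mm tall in all, 0.27 kg; one of them sinks the pan 6 mm. The point is on its axis, half-way up (22 mm above its foot); z runs along its axis, flange to boss. May be absent
- tape_roll: bystander: roll of packing tape lying flat, 90 mm across, 45 mm high; origin under its centre
- mug: bystander: white mug, 76 mm across, 90 mm high; origin under its centre; its handle (30 mm out) points away from the robot
- tin: bystander: plain metal tin, 60 mm across, 75 mm high; origin under its centre
There are look-alikes about, which are no part of the job. What is shaped like the part that bears short5_mid but orange is not meant.

How it is judged (in metres and radians):
On the way, in this order (a step that is already met when the one before it is completed fails the run):
1. the carton lies in the returns tray and the pan is empty (x of carton_mid in the frame of tray between -0.036 and 0.036 m and y of carton_mid in the frame of tray between -0.052 and 0.052 m and z of carton_mid in the frame of tray between 0.018 and 0.036 m and value of joint pan below 0.003 m), for 0.2 s.
2. with the pan empty, the knob's pointer is turned to the brass marker (horizontal distance between dial_pointer and bezel_mark below 0.0045 m and value of joint pan below 0.003 m), for 0.2 s.
3. the pan is loaded until the tongue is as nearly level with the brass tab as whole bushings allow, hands off (z of tongue in the frame of index_tab between -0.0038 and 0.0038 m and velocity of joint pan between -0.01 and 0.01 m/s and contact force between the fingers and anything else below 0.1 N), for 0.5 s.
At the end, for the whole second after the job is handed in: The carton lies flat in the tray; the knob's pointer is at the brass marker (tips within 4.5 mm, about 7 degrees); the tongue is within 3.8 mm of the height of the brass tab with nothing touched and the pan at rest; every bushing is on the pan or on the mat (all of step 3 and x of carton_mid in the frame of tray between -0.036 and 0.036 m and y of carton_mid in the frame of tray between -0.052 and 0.052 m and z of carton_mid in the frame of tray between 0.018 and 0.036 m and horizontal distance between dial_pointer and bezel_mark below 0.0045 m and ((x of tall1_mid in the frame of scale between -0.118 and 0.118 m and y of tall1_mid in the frame of scale between -0.083 and 0.083 m and z of tall1_mid in the frame of scale between 0.05 and 0.17 m) or (x of tall1_mid in the frame of mat between -0.145 and 0.145 m and y of tall1_mid in the frame of mat between -0.135 and 0.135 m and z of tall1_mid in the frame of mat below 0.06 m)) and ((x of tall2_mid in the frame of scale between -0.118 and 0.118 m and y of tall2_mid in the frame of scale between -0.083 and 0.083 m and z of tall2_mid in the frame of scale between 0.05 and 0.17 m) or (x of tall2_mid in the frame of mat between -0.145 and 0.145 m and y of tall2_mid in the frame of mat between -0.135 and 0.135 m and z of tall2_mid in the frame of mat below 0.06 m)) and ((x of short1_mid in the frame of scale between -0.118 and 0.118 m and y of short1_mid in the frame of scale between -0.083 and 0.083 m and z of short1_mid in the frame of scale between 0.05 and 0.17 m) or (x of short1_mid in the frame of mat between -0.145 and 0.145 m and y of short1_mid in the frame of mat between -0.135 and 0.135 m and z of short1_mid in the frame of mat below 0.06 m)) and ((x of short2_mid in the frame of scale between -0.118 and 0.118 m and y of short2_mid in the frame of scale between -0.083 and 0.083 m and z of short2_mid in the frame of scale between 0.05 and 0.17 m) or (x of short2_mid in the frame of mat between -0.145 and 0.145 m and y of short2_mid in the frame of mat between -0.135 and 0.135 m and z of short2_mid in the frame of mat below 0.06 m)) and ((x of short3_mid in the frame of scale between -0.118 and 0.118 m and y of short3_mid in the frame of scale between -0.083 and 0.083 m and z of short3_mid in the frame of scale between 0.05 and 0.17 m) or (x of short3_mid in the frame of mat between -0.145 and 0.145 m and y of short3_mid in the frame of mat between -0.135 and 0.135 m and z of short3_mid in the frame of mat below 0.06 m)) and ((x of short4_mid in the frame of scale between -0.118 and 0.118 m and y of short4_mid in the frame of scale between -0.083 and 0.083 m and z of short4_mid in the frame of scale between 0.05 and 0.17 m) or (x of short4_mid in the frame of mat between -0.145 and 0.145 m and y of short4_mid in the frame of mat between -0.135 and 0.135 m and z of short4_mid in the frame of mat below 0.06 m)) and ((x of short5_mid in the frame of scale between -0.118 and 0.118 m and y of short5_mid in the frame of scale between -0.083 and 0.083 m and z of short5_mid in the frame of scale between 0.05 and 0.17 m) or (x of short5_mid in the frame of mat between -0.145 and 0.145 m and y of short5_mid in the frame of mat between -0.135 and 0.135 m and z of short5_mid in the frame of mat below 0.06 m)) and ((x of short6_mid in the frame of scale between -0.118 and 0.118 m and y of short6_mid in the frame of scale between -0.083 and 0.083 m and z of short6_mid in the frame of scale between 0.05 and 0.17 m) or (x of short6_mid in the frame of mat between -0.145 and 0.145 m and y of short6_mid in the frame of mat between -0.135 and 0.135 m and z of short6_mid in the frame of mat below 0.06 m))).
It fails at once if the tape roll is knocked aside or over (distance of tape_roll from where it was at the start of the episode above 0.03 m or angle between tape_roll's own z axis and vertical above 0.5 rad).
It fails at once if the mug is knocked aside or over (distance of mug from where it was at the start of the episode above 0.03 m or angle between mug's own z axis and vertical above 0.5 rad).
It fails at once if the tin is knocked aside or over (distance of tin from where it was at the start of the episode above 0.03 m or angle between tin's own z axis and vertical above 0.5 rad).
Of tall1, tall2 only 1 to 2 are there at a start; the rules pass over those that are not, and their reading is None.
Of short1, short2, short3, short4, short5, short6 only 5 to 6 are there at a start; the rules pass over those that are not, and their reading is None.
At some moment in a run one of short1, short2, short3, short4, short5, short6 may be knocked a few centimetres aside while the robot is not near it.
Once in a run the grip may slacken for a moment while it holds something.
It also fails if it takes over 210 s, if anything falls off the work surface, if the arm or the gripper's body presses on something with over 40 N, if the wrist force passes 120 N, or if a joint passes its speed limit or range.

## Robot

A 7-joint arm with a two-finger parallel gripper is mounted at the origin on the work surface. World frame = base frame: x ahead of the robot, y to its left, z up, the work surface at z = 0. Lengths are in mm, angles in rad, forces in N, time in s.
With the tool pointing down it reaches from about 425 to 825 mm from the base axis. Payload 3.6 kg.
Tool frame: the origin (TCP) lies on the centre line of the jaws, within the pads' length; the fingertips stand 14 mm ahead of it and the grasp point (between the pads) lies 5 mm behind it; y points along the fingers, z is the direction in which the jaws open and shut, and the axes are right-handed (so a half turn about y gives the same grasp; the last joint's range is limited). The gripper opens to 85 mm and grips with 20 to 120 N. Pads are 22 mm wide; open, the fingers measure 114 mm over their backs; the gripper's body (76 mm by 85 mm) begins 54 mm behind the grasp point. The pads swing forward as they close: fully open they stand 13 mm farther back than shut.
Start: joints at [1.28, 0.615, -0.013, 1.423, 0.008, 1.103, -0.04], TCP at [169.501, -627.482, 245.297] pointing down, gripper open.
Joint ranges: [-3.12, 3.12], [-0.3, 2.06], [-1.34, 1.32], [0.26, 2.42], [-1.36, 4.5], [0.01, 1.98], [-2.84, 2.84]. Speed limits (rad/s): [2.79, 2.79, 3.14, 3.14, 3.14, 3.14, 3.14].

## Interface

Orientations are given as a unit quaternion [x, y, z, w].
In Python, from bench import telemetry, cams, ticket gives the robot as it stands. The module is installed in compiled form; this text tells all that it offers.
- The arm moves only by the shell command python3 -m inch 'ROWS' [FORCE]. ROWS is JSON, one flat list of numbers, 7 for each row, row after row: the shift along the tool's x, y, z in units of 25 mm (1.0 is 25 mm), then the turn, a rotation vector about the tool's x, y, z in units of 6 degrees (1.0 is 6 degrees), then the closure, from 0 (fully open) to 1 (shut). A call has 1 to 12 rows; each row shifts and turns the pose as measured when the row begins, along the tool's axes as they then stand; what a row does not reach is not made up. A row lasts 1/10 s, in which the tool goes at most 50 mm and 8.59 degrees, less where a joint would pass 70% of its speed; a pose out of reach is approached as far as the arm can. A call is refused whole if a number of a shift passes 1 or a number of a turn 1, either way. A call with a gripper value outside its range is refused whole. The fingers move at their own pace and stop on an object; FORCE is the grip in N (left out, the last holds). Time passes only in rows, so rows that do not move let the fingers close. It gives the time, the measured TCP pose, the force and the opening at its end, in the units of the state.
- telemetry.get_state(): the state, without advancing time (a new reading comes with each control period).
- cams.camera(name): name is "scene" or "side" or "wrist"; returns (picture, depth): 420x560x3 uint8, blue, green, red; 420x560 float32, mm along the optical axis (not along the pixel's ray), 0 where there is no reading.
- cams.calibration(name): a dict with "fx", "fy", "cx", "cy" (pixels), "dist" ([k1, k2, p1, p2, k3] as OpenCV has them; the pictures are not rectified), "R" (3x3) and "t" (3): a world point X has camera coordinates R X + t. Camera axes: x right, y down, z forward; pixel columns grow to the right and rows downward; lengths in mm; the calibration is good to about 2 mm. A picture is of the moment at which its call begins: read the wrist's pose just before it. calibration takes no time and is no camera call; for the wrist camera it gives the pose at the moment of the call.
- ticket.close_job(): hands the job in, once; it reports no verdict.
The state is a dict: "clock": time; "joint_positions": joint angles; "dq": joint speeds; "tau": joint torques, N m; "tool_pos": TCP position; "ee_rot": TCP orientation; "ft_force": force on the tool from outside, world axes, zero at the start; "torque": the same for the moment, N m; "width": opening from 0.0 (shut) to 1.0 (fully open).
Only numpy, scipy, OpenCV 4.12 (cv2) and the standard library are available. Lean on these libraries where they do the work, as an engineer would, in place of code of your own. Each camera call takes 0.05 s, during which the arm holds its last target.

## Working session

There is one attempt and no reset: what is moved stays moved. The work goes in short steps, Python scripts to look and compute and a shell command to move; the robot and the scene stay as the last step left them, time stands still between calls to the robot, and variables do not carry over. Pictures are saved under pics/ and viewed, and the job is handed in when it is done.

```bash
mkdir -p pics
cat > h.py <<'E'
import numpy as np, cv2
from bench import telemetry, cams, ticket
from scipy.spatial.transform import Rotation as R
def snap(name,fn):
    c=cams.calibration(name); im,d=cams.camera(name)
    cv2.imwrite('pics/'+fn+'.png',im); np.savez('pics/'+fn+'.npz',im=im,d=d,**{k:np.array(c[k]) for k in c})
    return im,d,c
def load(fn):
    z=np.load('pics/'+fn+'.npz'); return z['im'],z['d'],{k:z[k] for k in ('fx','fy','cx','cy','dist','R','t')}
def rays(c,uv):
    K=np.array([[c['fx'],0,c['cx']],[0,c['fy'],c['cy']],[0,0,1]],float)
    p=cv2.undistortPoints(np.array(uv,float).reshape(-1,1,2),K,np.array(c['dist'],float)).reshape(-1,2)
    Rm=np.array(c['R']);t=np.array(c['t']).reshape(3)
    return -Rm.T@t, np.c_[p,np.ones(len(p))], Rm, t
def onplane(c,uv,z):
    o,p,Rm,t=rays(c,uv); d=p@Rm
    return o+d*((z-o[2])/d[:,2])[:,None]
def cloud(c,uv,depth):
    o,p,Rm,t=rays(c,uv)
    return (p*np.array(depth).reshape(-1,1)-t)@Rm
def proj(c,X):
    K=np.array([[c['fx'],0,c['cx']],[0,c['fy'],c['cy']],[0,0,1]],float)
    r,_=cv2.Rodrigues(np.array(c['R'],float))
    return cv2.projectPoints(np.array(X,float).reshape(-1,1,3),r,np.array(c['t'],float).reshape(3),K,np.array(c['dist'],float))[0].reshape(-1,2)
def full(fn):
    im,d,c=load(fn); h,w=d.shape
    v,u=np.mgrid[:h,:w]; P=cloud(c,np.c_[u.ravel(),v.ravel()],d.ravel()).reshape(h,w,3); P[d==0]=np.nan
    return im,d,c,P
E
python3 - <<'E'
from h import *
s=telemetry.get_state(); print(s)
print(R.from_quat(s['ee_rot']).as_matrix().round(3))
for n in('scene','side','wrist'):
    im,d,c=snap(n,n+'0'); print(n,c['R'],c['t'],c['fx'])
E
```

```text
{'clock': 0.0, 'joint_positions': array([ 1.28053178,  0.61593577, -0.01262974,  1.42493382,  0.00809031,
        1.10341471, -0.04041649]), 'dq': array([ 9.03796815e-04, -5.85506287e-04, -1.07068432e-03, -1.46880832e-03,
        3.13261989e-05,  1.71086112e-03,  1.36309874e-04]), 'tau': array([ 3.69785421e-04, -4.69219995e+01,  2.59664571e-01, -1.71039230e+01,
        1.00323994e-02,  9.50916263e-03,  1.80890021e-05]), 'tool_pos': array([ 169.28866729, -626.7918726 ,  244.11576631]), 'ee_rot': array([-0.09313563,  0.70188789, -0.70003832,  0.09287356]), 'ft_force': array([0.46146953, 0.08772337, 0.12925355]), 'torque': array([-0.02392163,  0.03418849,  0.02601352]), 'width': 0.9967027261002831}
[[-0.965 -0.001  0.261]
 [-0.261  0.003 -0.965]
 [ 0.    -1.    -0.003]]
scene [[-0.19442206  0.98080209 -0.01507718]
 [ 0.58575516  0.1037563  -0.80381933]
 [-0.78682333 -0.16511174 -0.5946824 ]] [ 121.21213727 -246.36645239 1631.76436086] 497.25893127359194
side [[ 9.99993164e-01 -3.58781837e-03 -8.93936685e-04]
 [-2.85032538e-03 -5.94001875e-01 -8.04458606e-01]
 [ 2.35525130e-03  8.04455655e-01 -5.94008041e-01]] [-555.40032397   66.93176182 1221.4474606 ] 495.32761135604403
wrist [[ 0.26075315 -0.96540183 -0.00266361]
 [-0.91950505 -0.24919525  0.30399374]
 [-0.29413987 -0.07681812 -0.95267031]] [-648.6156668   -40.43845973  379.08846289] 290.07580811294304
```

View pics/scene0.png

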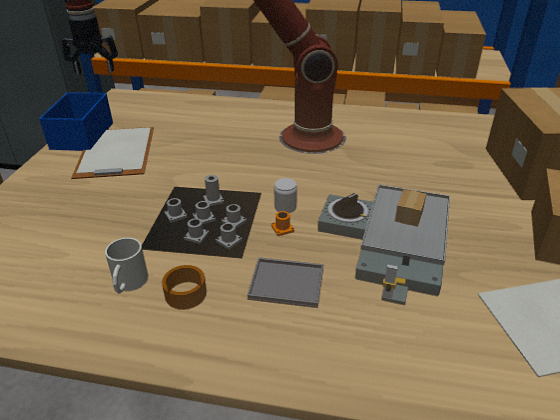

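View pics/side0.png

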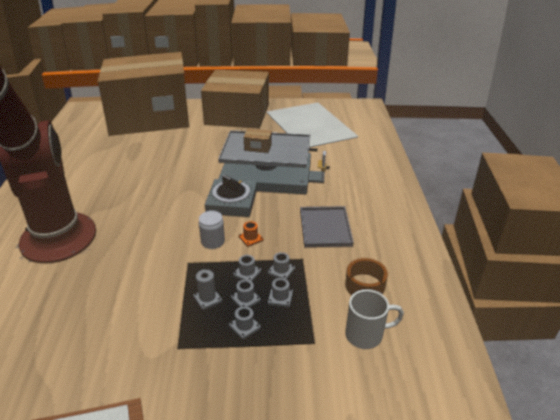

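View pics/wrist0.png

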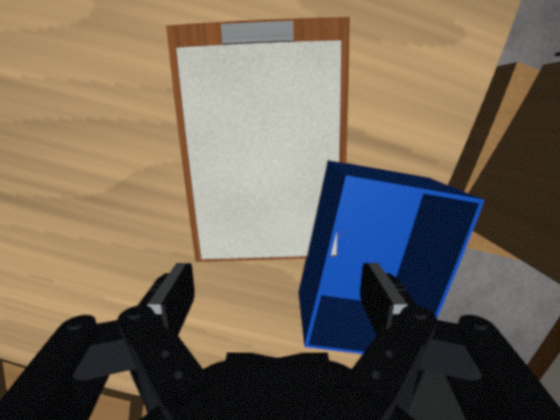

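The scene view shows the scale (405,225) with the carton (411,207), the knob (348,207), the tray (287,282) and the mat (205,220). On the mat are one tall bushing (212,188) and five shorts. The orange look-alike is off the mat at (283,222). Next I'll locate them in 3D.

```bash
cat >> h.py <<'E'
def topmap(fns,x0,x1,y0,y1,s=1.0):
    """height/color maps; rows: x descending top, cols: y descending (left = +y)"""
    H=np.full((int((x1-x0)*s),int((y1-y0)*s)),-1.0); C=np.zeros(H.shape+(3,),np.uint8)
    for fn in fns:
        im,d,c,P=full(fn); p=P.reshape(-1,3); q=im.reshape(-1,3); ok=~np.isnan(p[:,0]); p=p[ok];q=q[ok]
        r=((x1-p[:,0])*s).astype(int); k=((y1-p[:,1])*s).astype(int)
        m=(r>=0)&(r<H.shape[0])&(k>=0)&(k<H.shape[1])&(p[:,2]<300); p,q,r,k=p[m],q[m],r[m],k[m]
        o=np.argsort(p[:,2]); r,k,p,q=r[o],k[o],p[o],q[o]
        up=p[:,2]>H[r,k]; H[r[up],k[up]]=p[up,2]; C[r[up],k[up]]=q[up]
    return H,C
E
python3 - <<'E'
from h import *
for fn in('scene0','side0'):
    im,d,c,P=full(fn)
    pts={'scene0':dict(tall=(212,179),s1=(175,202),s2=(203,205),s3=(233,208),s4=(195,224),s5=(229,229),carton=(411,197),pan=(400,235),tray=(287,282),knob=(348,199),mat=(160,240),bench=(320,350),mug=(127,245),tape=(185,275),tin=(286,184)),
     'side0':dict(tall=(206,273),s1=(245,321),s2=(244,286),s3=(247,260),s4=(280,285),s5=(281,258),carton=(258,135),pan=(290,150),tray=(325,226),knob=(232,186),mat=(190,330),bench=(400,200))}[fn]
    for k,(u,v) in pts.items(): print(fn,k,P[v,u].round(1))
    cv2.imwrite('pics/big_'+fn+'.png',cv2.resize(im[170:310,140:460] if fn=='scene0' else im[110:350,170:400],None,fx=2.5,fy=2.5,interpolation=cv2.INTER_CUBIC))
H,C=topmap(['scene0','side0'],300,850,-350,450)
cv2.imwrite('pics/top0.png',C); print(np.isfinite(H).mean())
E
```

```text
scene0 tall [ 416.  -207.2   75. ]
scene0 s1 [ 498.  -282.1   49.8]
scene0 s2 [ 493.6 -209.7   46.3]
scene0 s3 [nan nan nan]
scene0 s4 [ 572.2 -204.3   46.8]
scene0 s5 [ 578.6 -118.3   48.6]
scene0 carton [502.1 287.4 136.6]
scene0 pan [586.  268.9  92. ]
scene0 tray [684.2  38.8   5.7]
scene0 knob [445.8 147.4  75.2]
scene0 mat [ 595.  -291.2    3. ]
scene0 bench [848.2 131.6   1.6]
scene0 mug [ 697.4 -317.1   68.8]
scene0 tape [ 719.8 -180.4   22.6]
scene0 tin [410.9 -12.5  78.2]
side0 tall [ 412.4 -207.4   77.5]
side0 s1 [ 495.5 -307.2   44.6]
side0 s2 [ 489.9 -218.    50.8]
side0 s3 [ 492.6 -136.    48.9]
side0 s4 [ 564.1 -215.2   50.7]
side0 s5 [ 567.3 -128.7   48.1]
side0 carton [508.6 271.6 141.6]
side0 pan [597.4 272.9  93.3]
side0 tray [681.   39.1   5.5]
side0 knob [442.8 131.5  66.3]
side0 mat [ 383.1 -298.5    6.3]
side0 bench [901.  164.   -2.4]
1.0
```

View pics/big_scene0.png

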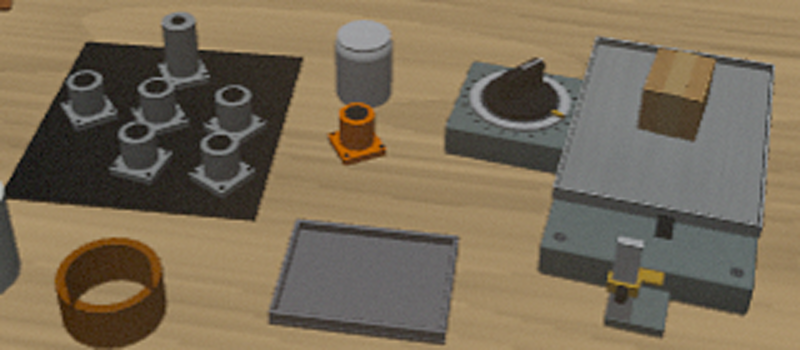

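View pics/top0.png

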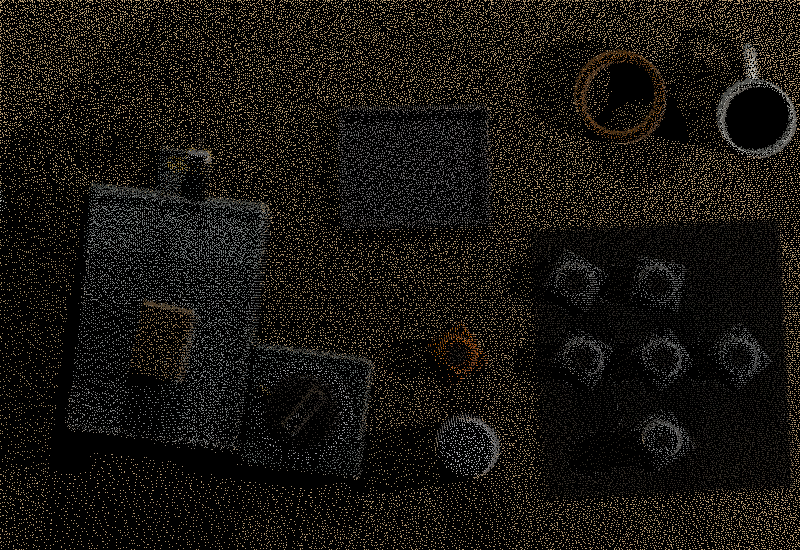

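View pics/big_side0.png

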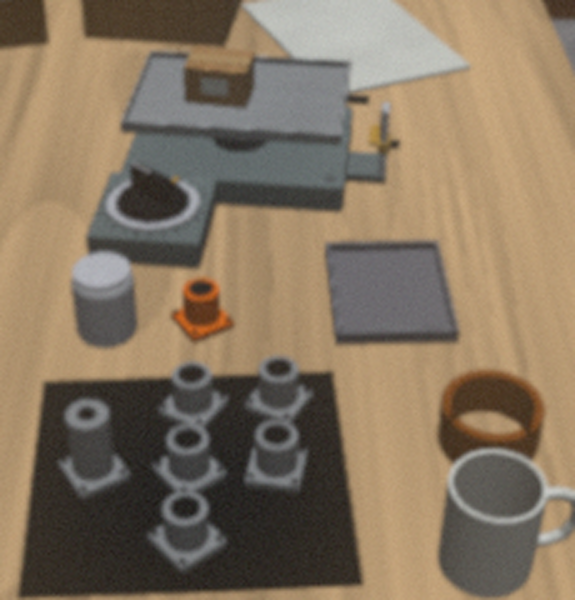

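Run:
```python
from h import *
def rect(P): 
    return cv2.minAreaRect(P.astype(np.float32))
for fn in('scene0','side0'):
    im,d,c,P=full(fn); hsv=cv2.cvtColor(im,cv2.COLOR_BGR2HSV)
    X,Y,Z=P[...,0],P[...,1],P[...,2]
    m=(Z>128)&(Z<146)&(X>430)&(X<580)&(Y>200)&(Y<340); q=P[m]; print(fn,'carton top',m.sum(),np.median(q,0).round(1),rect(q[:,:2]))
    m=(Z>86)&(Z<108)&(X>380)&(X<690)&(Y>150)&(Y<420); q=P[m]; print('pan',m.sum(),np.median(q,0).round(1),rect(q[:,:2]))
    m=(Z>-3)&(Z<18)&(X>600)&(X<760)&(Y>-50)&(Y<130)&(hsv[...,1]<60); q=P[m]; print('tray',m.sum(),np.median(q,0).round(1),rect(q[:,:2]))
    m=(Z>66)&(Z<84)&(X>390)&(X<490)&(Y>90)&(Y<200); q=P[m]; print('bar',m.sum(),np.median(q,0).round(1),rect(q[:,:2]))
    for n,(x,y,zz) in dict(tall=(413,-215,75),a=(568,-127,47),b=(568,-209,47),c=(494,-135,47),d=(494,-212,47),e=(495,-290,47)).items():
        m=(abs(Z-zz)<7)&(np.hypot(X-x,Y-y)<30); q=P[m]
        (cx,cy),r=cv2.minEnclosingCircle(q[:,:2].astype(np.float32)); print(n,m.sum(),q.mean(0).round(1),round(cx,1),round(cy,1),round(r,1))
    # brass
    m=(hsv[...,0]>15)&(hsv[...,0]<32)&(hsv[...,1]>170)&(hsv[...,2]>90)&(Y>80)&(Y<400)&(X>380)
    n,l,st,ce=cv2.connectedComponentsWithStats(m.astype(np.uint8))
    for i in range(1,n):
        if st[i,4]>3: print('brass',st[i],np.nanmedian(P[l==i],0).round(1))
```

```text
scene0 carton top 504 [514.7 287.6 135.6] ((509.91229248046875, 288.0338134765625), (52.19915008544922, 78.74176788330078), 78.21863555908203)
pan 4792 [561.9 281.6  91.1] ((550.028564453125, 282.8728942871094), (170.69561767578125, 282.49261474609375), 83.30928802490234)
tray 2900 [684.3  37.1   5.3] ((678.77197265625, 34.66827392578125), (135.42271423339844, 152.58470153808594), 1.164277195930481)
bar 125 [443.6 147.4  75.2] ((442.6363220214844, 146.11203002929688), (16.895954132080078, 54.40913009643555), 46.113975524902344)
tall 105 [ 414.9 -209.1   74.1] 410.7 -210.6 19.5
a 141 [ 572.5 -122.6   46.3] 570.4 -123.6 18.8
b 137 [ 570.1 -205.    46.3] 568.0 -207.4 19.4
c 118 [ 495.6 -129.8   46.1] 492.4 -130.9 20.2
d 123 [ 496.4 -210.1   46.2] 493.1 -209.7 19.9
e 121 [ 497.8 -285.8   46.4] 494.7 -285.7 20.0
brass [361 214   3   2   4] [460.6 184.8  43.6]
brass [396 278   9   6  40] [685.5 273.7  54.2]
brass [383 281  12   5  14] [698.9 250.8  53.7]
side0 carton top 306 [505.7 277.6 138.2] ((506.79107666015625, 286.83221435546875), (57.67326354980469, 71.67491149902344), 77.15946197509766)
pan 2489 [549.7 262.8  93.7] ((550.9599609375, 281.052490234375), (181.22637939453125, 285.5706787109375), 83.45401000976562)
tray 1848 [681.9  35.3   6.9] ((680.9185180664062, 35.3267936706543), (119.53663635253906, 156.52035522460938), 1.6960853338241577)
bar 118 [437.6 140.1  76.2] ((435.7093811035156, 144.28001403808594), (17.555051803588867, 54.13991165161133), 49.20539093017578)
tall 211 [ 409.5 -216.2   76.2] 409.4 -213.2 19.0
a 173 [ 567.6 -129.9   47.2] 567.2 -127.0 18.9
b 197 [ 564.6 -213.1   47.8] 564.8 -210.0 18.1
c 182 [ 491.1 -137.7   47.1] 490.9 -134.8 18.9
d 216 [ 491.2 -216.6   48.1] 489.6 -214.0 19.7
e 245 [ 492.2 -292.8   47.6] 492.3 -289.6 19.4
```

```bash
cat >> h.py <<'E'
def st():
    s=telemetry.get_state(); M=R.from_quat(s['ee_rot']).as_matrix()
    return s,np.array(s['tool_pos']),M
def to(x,y,z,zang=None):
    """print shift in tool units to a world TCP target, and turn-y units for the z axis' world angle (deg)"""
    s,p,M=st(); d=(np.array([x,y,z])-p)@M/25
    print('t',round(s['clock'],2),'pos',p.round(1),'zang',round(np.degrees(np.arctan2(M[1,2],M[0,2])),1),'w',round(float(s['width']),3),'F',np.round(s['ft_force'],1),'shift units',d.round(2))
    tilt=np.degrees(np.arccos(np.clip(-M[2,1],-1,1))); 
    Rt=None
    if zang is not None:
        a=np.radians(zang); zc=np.array([np.cos(a),np.sin(a),0]); yc=np.array([0,0,-1.]); xc=np.cross(yc,zc)
        D=M.T@np.c_[xc,yc,zc]; print('tilt',round(tilt,2),'turn units',(np.degrees(R.from_matrix(D).as_rotvec())/6).round(2))
E
python3 -m inch '[0,0,0,0,-1,0,0, 0,0,0,0,-1,0,0, 0,0,0,0,-1,0,0, 0,0,0,0,-1,0,0, 0,0,0,0,-1,0,0, 0,0,0,0,-1,0,0, 0,0,0,0,-1,0,0, 0,0,0,0,-1,0,0, 0,0,0,0,-1,0,0, 0,0,0,0,-1,0,0, 0,0,0,0,-1,0,0, 0,0,0,0,-1,0,0]'
python3 -c "
from h import *
to(550,-200,250,78); print(st()[0]['joint_positions'].round(2))"
```

```text
clock: 1.35
tool_pos: [167.6, -623.5, 238.1]
ee_rot: [-0.498, 0.505, -0.495, 0.502]
ft_force: [0.2, -0.1, -0.4]
width: 1.001
t 1.35 pos [ 167.6 -623.5  238.1] zang 0.1 w 1.001 F [ 0.2 -0.1 -0.4] shift units [-16.93  -0.33  15.31]
tilt 0.9 turn units [ -0.04 -12.99  -0.16]
[ 1.47  0.64 -0.36  1.43  0.23  1.13  1.08]
```

```bash
python3 -m inch '[0,0,1,0,-1,0,0, 0,0,1,0,-1,0,0, 0,0,1,0,-1,0,0, 0,0,1,0,-1,0,0, 0,0,1,0,-1,0,0, 0,0,1,0,-1,0,0, 0,0,1,0,-1,0,0, 0,0,1,0,-1,0,0, 0,0,1,0,-1,0,0, 0,0,1,0,-1,0,0, 0,0,1,0,-1,0,0, 0,0,1,0,-1,0,0]'
python3 -c "
from h import *
to(550,0,260,78); print(st()[0]['joint_positions'].round(2))"
```

```text
clock: 2.55
tool_pos: [398.6, -464.9, 230.4]
ee_rot: [-0.694, 0.104, -0.09, 0.707]
ft_force: [0.3, -0.3, 0.2]
width: 0.999
t 2.55 pos [ 398.6 -464.9  230.4] zang 74.3 w 0.999 F [ 0.3 -0.3  0.2] shift units [ 0.77 -0.89 19.56]
tilt 1.57 turn units [-0.16 -0.62 -0.21]
[ 1.22  0.67 -0.7   1.52  0.44  1.15  1.73]
```

```bash
python3 -m inch '[0.1,-0.2,1,-0.1,-0.3,-0.1,0, 0.1,-0.2,1,-0.1,-0.3,-0.1,0, 0.1,-0.2,1,0,0,0,0, 0,-0.2,1,0,0,0,0, 0,-0.2,1,0,0,0,0, 0,-0.1,1,0,0,0,0, 0,-0.1,1,0,0,0,0, 0,-0.1,1,0,0,0,0, 0,-0.1,0.5,0,0,0,0]'
python3 - <<'E'
from h import *
to(550,0,260,78); im,d,c=snap('wrist','w1')
E
```

```text
clock: 3.45
tool_pos: [452.1, -249.0, 263.2]
ee_rot: [0.704, -0.075, 0.07, -0.703]
ft_force: [-0.3, 0.1, 0.8]
width: 0.994
t 3.45 pos [ 452.1 -249.   263.2] zang 78.2 w 0.994 F [-0.3  0.1  0.8] shift units [ 1.8   0.1  10.55]
tilt 0.41 turn units [ 0.02  0.04 -0.07]
```

View pics/w1.png

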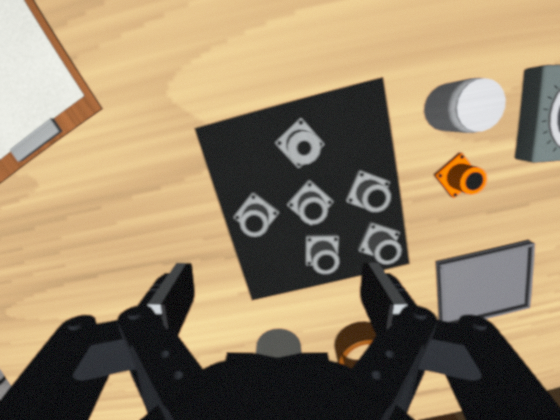

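The wrist view shows the whole mat with the tall bushing at (303,147) and five shorts, so the layout matches. On to the carton.

```bash
python3 -m inch '[0.2,0,1,0,0,0,0, 0.2,0,1,0,0,0,0, 0.2,0,1,0,0,0,0, 0.2,0,1,0,0,0,0, 0.2,0,1,0,0,0,0, 0.2,0,1,0,0,0,0, 0.2,0,1,0,0,0,0, 0,0,1,0,0,0,0, 0,0,1,0,0,0,0, 0,0,1,0,0,0,0, 0,0,1,0,0,0,0, 0,0,1,0,0,0,0]'
python3 -m inch '[0,0,1,0,0,0,0, 0,0,1,0,0,0,0, 0,0,1,0,0,0,0, 0,0,1,0,0,0,0, 0,0,1,0,0,0,0, 0,0,0,0,0,0,0]'
python3 - <<'E'
from h import *
to(508,287,260,78); im,d,c=snap('wrist','w2')
E
```

```text
clock: 4.7
tool_pos: [555.9, 23.6, 255.9]
ee_rot: [0.707, -0.088, 0.08, -0.697]
ft_force: [0.6, 0.6, -0.4]
width: 1.0
clock: 5.3
tool_pos: [590.7, 143.9, 250.3]
ee_rot: [0.708, -0.092, 0.082, -0.695]
ft_force: [-0.3, 0.6, 0.5]
width: 1.0
t 5.3 pos [590.7 143.9 250.3] zang 75.9 w 1.0 F [-0.3  0.6  0.5] shift units [-4.61 -0.44  4.74]
tilt 1.33 turn units [ 0.19 -0.35 -0.11]
```

View pics/w2.png

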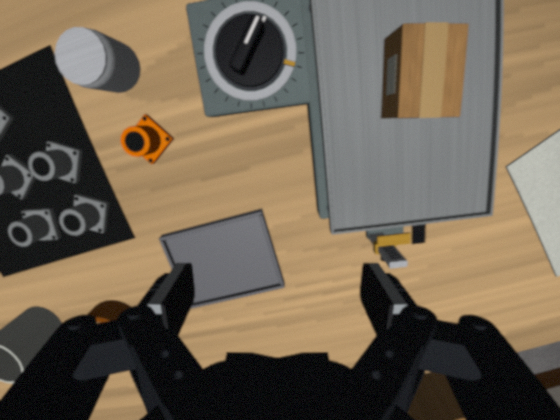

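The wrist view shows the knob with its white pointer near (258,22), the brass marker at (290,63), the carton top (435,70), the black tongue (418,233) and the brass tab (392,240). I'll measure them.

Run:
```python
from h import *
im,d,c,P=full('w2'); hsv=cv2.cvtColor(im,cv2.COLOR_BGR2HSV)
X,Y,Z=P[...,0],P[...,1],P[...,2]
def ray(uv,z): return onplane(c,[uv],z)[0].round(1)
m=(Z>128)&(Z<146)&(X>430)&(X<580)&(Y>200)&(Y<340); v,u=np.nonzero(m)
q=onplane(c,np.c_[u,v],137.5); r=cv2.minAreaRect(q[:,:2].astype(np.float32)); print('carton',np.median(Z[m]),r, u.min(),u.max(),v.min(),v.max())
m=(hsv[...,0]>15)&(hsv[...,0]<32)&(hsv[...,1]>150)&(hsv[...,2]>90)
n,l,s,ce=cv2.connectedComponentsWithStats(m.astype(np.uint8))
for i in range(1,n):
    if s[i,4]>8 and s[i,4]<2000 and s[i,0]>200: print('brass',s[i],ce[i].round(1),np.nanmedian(P[l==i],0).round(1))
m=(im.min(2)>150)&(np.hypot(X-440,Y-145)<60)
n,l,s,ce=cv2.connectedComponentsWithStats(m.astype(np.uint8))
for i in range(1,n):
    if s[i,4]>8: print('white',s[i],ce[i].round(1),np.nanmedian(P[l==i],0).round(1))
# pan outline by depth
m=((Z>85)&(Z<150)&(X>380)&(X<720)&(Y>150)&(Y<420)).astype(np.uint8)
v,u=np.nonzero(m); q=onplane(c,np.c_[u,v],98); print('pan',cv2.minAreaRect(q[:,:2].astype(np.float32)))
m=(Z>5)&(Z<20)&(X>600)&(X<760)&(Y>-50)&(Y<130)&(hsv[...,1]<70)
v,u=np.nonzero(m); q=onplane(c,np.c_[u,v],15); print('tray',cv2.minAreaRect(q[:,:2].astype(np.float32)))
print('panface z',np.nanmedian(Z[120:200,340:380]),np.nanmedian(Z[150:200,400:450]))
cv2.imwrite('pics/w2k.png',np.hstack([cv2.resize(im[0:110,190:310],None,fx=4,fy=4,interpolation=cv2.INTER_CUBIC),cv2.resize(im[210:275,350:440],(0,0),fx=3.5,fy=440/65,interpolation=cv2.INTER_CUBIC)]))
```

```text
carton 135.1824270158227 ((505.6138610839844, 285.93084716796875), (54.35547637939453, 70.14977264404297), 78.53421020507812) 395 469 21 117
brass [284  60  10   5  28] [288.2  62.4] [458.3 184.9  42.4]
brass [374 233  36  21 368] [391.4 240.4] [682.3 259.8  53.1]
white [ 205    2   90   98 1905] [249.   49.3] [432.2 147.4  38.9]
white [245  17  13  26  83] [251.1  29.4] [427.4 156.   76.4]
pan ((563.9639282226562, 280.5126953125), (171.83016967773438, 262.6287841796875), 83.25788879394531)
tray ((678.6019897460938, 38.24622344970703), (121.63837432861328, 148.61305236816406), 1.5149405002593994)
panface z 90.09067103467513 90.10011250017834
```

View pics/w2k.png

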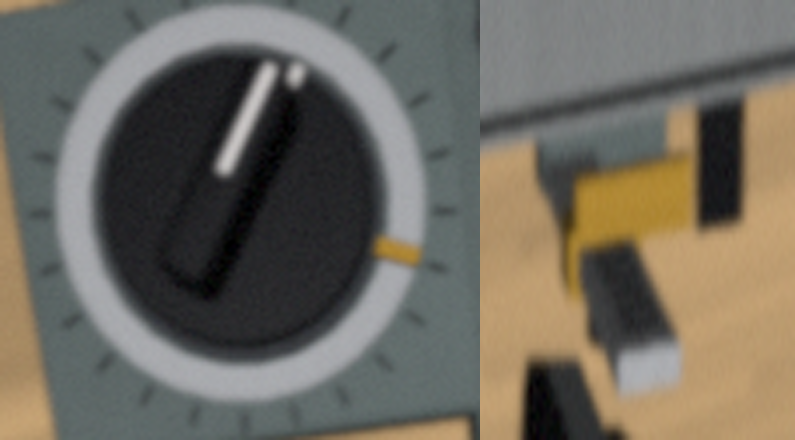

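```bash
python3 -m inch '[-0.9,0,0.9,0.1,-0.2,-0.1,0, -0.9,0.1,0.9,0.1,-0.2,-0.1,0, -0.9,0.1,0.9,0,0,0,0, -0.9,0.3,0.9,0,0,0,0, -0.9,0.3,0.9,0,0,0,0, 0,0.3,0,0,0,0,0, 0,0,0,0,0,0,0]' 40
python3 - <<'E'
from h import *
to(506,286.5,113,78)
im,d,c,P=full('w2')
for n,uv,z in [('ringc',(250,50.7),37),('skirt',(249.5,50),47),('tip',(264.3,17.5),47),('mark',(283.8,61.3),40),('mark47',(283.8,61.3),47)]: print(n,onplane(c,[uv],z)[0].round(1))
E
```

```text
clock: 6.05
tool_pos: [512.8, 260.7, 216.1]
ee_rot: [0.709, -0.077, 0.087, -0.696]
ft_force: [0.8, -0.1, -0.7]
width: 1.001
t 6.05 pos [512.8 260.7 216.1] zang 76.7 w 1.001 F [ 0.8 -0.1 -0.7] shift units [-0.57  4.1   1.01]
tilt 1.31 turn units [ 0.16 -0.22  0.15]
ringc [435.6 148.2  37. ]
skirt [437.2 148.4  47. ]
tip [411.1 171.1  47. ]
mark [455.6 180.7  40. ]
mark47 [456.8 180.3  47. ]
```

```bash
python3 -m inch '[-0.3,0,0.5,0.1,-0.2,0.1,0, -0.3,0,0.5,0.1,0,0.1,0, 0,0.5,0,0,0,0,0, 0,0,0,0,0,0,0]'
python3 - <<'E'
from h import *
to(506,286.5,113,78)
im,d,c=snap('wrist','w3')
E
```

```text
clock: 6.45
tool_pos: [506.9, 285.7, 202.3]
ee_rot: [-0.701, 0.079, -0.076, 0.705]
ft_force: [-0.4, -0.8, -0.3]
width: 0.997
t 6.45 pos [506.9 285.7 202.3] zang 77.5 w 0.997 F [-0.4 -0.8 -0.3] shift units [-0.03  3.57  0.01]
tilt 0.37 turn units [-0.04 -0.09 -0.04]
```

View pics/w3.png

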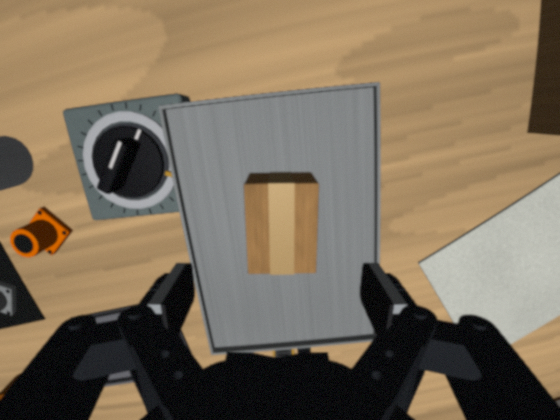

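The carton is square to the jaws, with its top centred at (281,227) between the fingers. I'll refine the carton, pan and knob from this view, then descend.

```bash
python3 - <<'E'
from h import *
im,d,c,P=full('w3'); hsv=cv2.cvtColor(im,cv2.COLOR_BGR2HSV); X,Y,Z=P[...,0],P[...,1],P[...,2]
m=(Z>128)&(Z<146)&(X>430)&(X<580)&(Y>200)&(Y<340); v,u=np.nonzero(m)
print('carton',cv2.minAreaRect(onplane(c,np.c_[u,v],136.5)[:,:2].astype(np.float32)),np.median(Z[m]))
k=onplane(c,[(164,108),(378.5,85),(378,345),(213,352)],101); print(k.round(1))
for n,uv,z in [('tip',(136.5,133),47),('ringc',(128,160),37),('mark',(165,173),40),('deck00',(66,110),36),('deck01',(93,218),36)]: print(n,onplane(c,[uv],z)[0].round(1))
cv2.imwrite('pics/w3k.png',cv2.resize(im[85:230,55:200],None,fx=4,fy=4,interpolation=cv2.INTER_CUBIC))
E
python3 -m inch '[0,0.7,0,0,0,0,0, 0,0.7,0,0,0,0,0, 0,0.7,0,0,0,0,0, 0,0.5,0,0,0,0,0, 0,0.5,0,0,0,0,0, 0,0.3,0,0,0,0,0, 0,0,0,0,0,0,0]'
python3 -c "
from h import *
to(506,286.5,113,78)"
```

```text
carton ((504.599853515625, 288.7693786621094), (51.4200325012207, 70.61235809326172), 78.1495361328125) 135.17220687368163
[[403.1 221.3 101. ]
 [422.1 382.  101. ]
 [660.7 355.  101. ]
 [632.  192.6 101. ]]
tip [412.3 169.   47. ]
ringc [435.  146.4  37. ]
mark [456.2 180.8  40. ]
deck00 [372.9 100.7  36. ]
deck01 [485.6  83.9  36. ]
clock: 7.2
tool_pos: [510.4, 286.3, 116.2]
ee_rot: [-0.7, 0.078, -0.079, 0.706]
ft_force: [0.7, 0.1, 0.4]
width: 1.002
t 7.2 pos [510.4 286.3 116.2] zang 77.3 w 1.002 F [0.7 0.1 0.4] shift units [-0.18  0.13 -0.03]
tilt 0.52 turn units [-0.09 -0.12  0.01]
```

View pics/w3k.png

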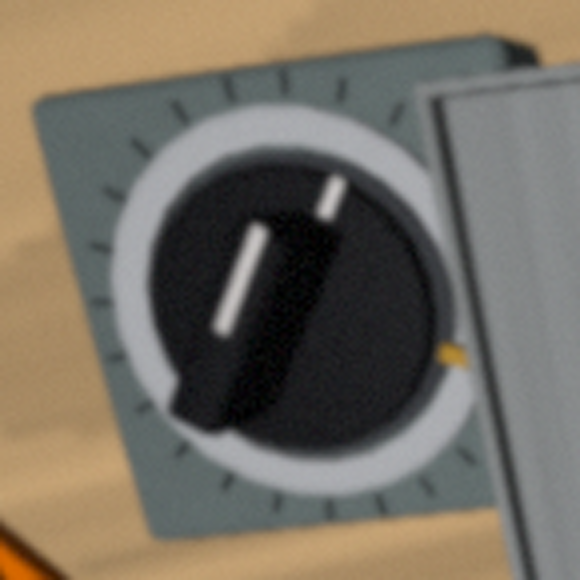

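```bash
python3 -m inch '[-0.2,0.2,0,0,0,0,0, 0,0,0,0,0,0,1, 0,0,0,0,0,0,1, 0,0,0,0,0,0,1, 0,0,0,0,0,0,1, 0,0,0,0,0,0,1, 0,0,0,0,0,0,1, 0,0,0,0,0,0,1]' 50
python3 -c "
from h import *
to(506,286.5,113,78)"
```

```text
clock: 8.0
tool_pos: [505.7, 288.7, 113.1]
ee_rot: [-0.699, 0.077, -0.08, 0.707]
ft_force: [0.3, 1.2, -0.3]
width: 0.606
t 8.0 pos [505.7 288.7 113.1] zang 77.3 w 0.606 F [ 0.3  1.2 -0.3] shift units [ 0.03  0.   -0.08]
tilt 0.7 turn units [-0.11 -0.12  0.04]
```

```bash
python3 -m inch '[0,-0.5,0,0,0,0,1, 0,-1,0,0,0,0,1, 0,-1,0,0,0,0,1, 0,-0.5,0,0,0,0,1, 0,-0.1,0,0,0,0,1]'
python3 -c "
from h import *
to(680,37,180,90)"
```

```text
clock: 8.5
tool_pos: [504.8, 286.8, 193.7]
ee_rot: [-0.7, 0.077, -0.079, 0.706]
ft_force: [-1.1, -0.0, -1.6]
width: 0.6
t 8.5 pos [504.8 286.8 193.7] zang 77.3 w 0.6 F [-1.1 -0.  -1.6] shift units [ 9.04  0.49 -8.21]
tilt 0.53 turn units [-0.09 -2.12  0.02]
```

```bash
python3 -m inch '[0.5,0,-0.5,0,0,0,1, 1,0,-0.9,0,0,0,1, 1,0,-0.9,0,0,0,1, 1,0,-0.9,0,0,0,1, 1,0,-0.9,0,0,0,1, 1,0,-0.9,0,0,0,1, 1,0,-0.9,0,0,0,1, 1,0,-0.9,0,0,0,1, 0.7,0,-0.6,0,0,0,1, 0,0,0,0,0,0,1]'
python3 -c "
from h import *
to(680,37,36,90)"
```

```text
clock: 9.5
tool_pos: [666.6, 51.6, 183.2]
ee_rot: [-0.702, 0.08, -0.073, 0.704]
ft_force: [0.2, -0.5, -2.0]
width: 0.6
t 9.5 pos [666.6  51.6 183.2] zang 77.6 w 0.6 F [ 0.2 -0.5 -2. ] shift units [ 0.7   5.88 -0.47]
tilt 0.54 turn units [-0.03 -2.07 -0.08]
```

```bash
python3 -m inch '[0.35,0.6,-0.25,0,-0.7,0,1, 0.35,0.9,-0.25,0,-0.7,0,1, 0,0.9,0,0,-0.7,0,1, 0,0.9,0,0,0,0,1, 0,0.9,0,0,0,0,1, 0,0.5,0,0,0,0,1, 0,0,0,0,0,0,1]'
python3 - <<'E'
from h import *
to(680,37,29,90)
snap('scene','s1'); im=load('s1')[0]; cv2.imwrite('pics/s1c.png',cv2.resize(im[150:320,140:460],None,fx=2.5,fy=2.5))
E
```

```text
clock: 10.2
tool_pos: [675.6, 41.4, 57.1]
ee_rot: [-0.704, -0.0, 0.013, 0.71]
ft_force: [0.2, -0.5, -1.5]
width: 0.603
t 10.2 pos [675.6  41.4  57.1] zang 91.0 w 0.603 F [ 0.2 -0.5 -1.5] shift units [ 0.19  1.12 -0.19]
tilt 1.1 turn units [-0.07  0.17 -0.17]
```

View pics/s1c.png

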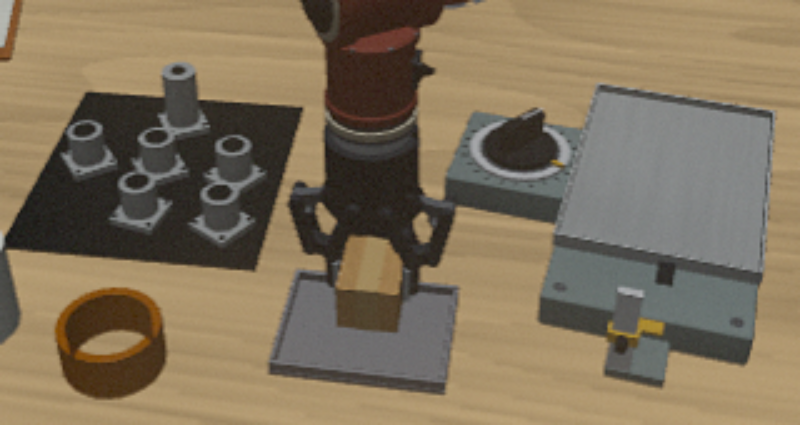

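The scene view shows the carton held centrally over the tray, at (370,285) in the crop, and the pan empty. Lowering and releasing.

```bash
python3 -m inch '[0.2,0.5,-0.1,0,0,-0.1,1, 0,0.4,-0.1,0,0,0,1, 0,0.2,0,0,0,0,1, 0,0,0,0,0,0,1]'
python3 -c "
from h import *
to(680,37,28,90)"
```

```text
clock: 10.65
tool_pos: [683.5, 37.8, 31.8]
ee_rot: [-0.704, -0.007, 0.006, 0.71]
ft_force: [-0.1, -0.2, -2.5]
width: 0.598
t 10.65 pos [683.5  37.8  31.8] zang 91.0 w 0.598 F [-0.1 -0.2 -2.5] shift units [-0.14  0.15 -0.03]
tilt 0.52 turn units [-0.09  0.17  0.01]
```

```bash
python3 -m inch '[0,0.15,0,0,0,0,1, 0,0.05,0,0,0,0,1, 0,0,0,0,0,0,1]'
python3 -c "
from h import *
to(680,37,28,90)"
```

```text
clock: 10.95
tool_pos: [684.1, 37.9, 27.3]
ee_rot: [-0.704, -0.007, 0.005, 0.71]
ft_force: [0.1, 0.5, -2.1]
width: 0.604
t 10.95 pos [684.1  37.9  27.3] zang 91.0 w 0.604 F [ 0.1  0.5 -2.1] shift units [-0.17 -0.03 -0.03]
tilt 0.56 turn units [-0.09  0.17  0.03]
```

```bash
python3 -m inch '[0,0.05,0,0,0,0,1, 0,0.05,0,0,0,0,1]'
python3 -c "
from h import *
to(680,37,26,90)"
```

```text
clock: 11.15
tool_pos: [684.4, 38.0, 26.6]
ee_rot: [-0.704, -0.007, 0.005, 0.71]
ft_force: [-3.1, -0.6, 7.0]
width: 0.603
t 11.15 pos [684.4  38.   26.6] zang 91.0 w 0.603 F [-3.1 -0.6  7. ] shift units [-0.18  0.02 -0.04]
tilt 0.53 turn units [-0.08  0.17  0.03]
```

```bash
python3 -m inch '[0,0,0,0,0,0,0.2, 0,0,0,0,0,0,0.2, 0,0,0,0,0,0,0.2, 0,0,0,0,0,0,0.2, 0,-0.3,0,0,0,0,0.2, 0,-0.8,0,0,0,0,0.2, 0,-1,0,0,0,0,0, 0,-1,0,0,0,0,0, 0,-1,0,0,0,0,0, 0,-1,0,0,0,0,0, 0,-0.5,0,0,0,0,0, 0,0,0,0,0,0,0]'
python3 - <<'E'
from h import *
to(437,147.5,120,138)
snap('scene','s2'); snap('side','d2'); a=load('s2')[0]; b=load('d2')[0]
cv2.imwrite('pics/s2c.png',np.hstack([cv2.resize(a[200:320,230:460],None,fx=1.7,fy=1.7),cv2.resize(b[110:250,190:400],None,fx=1.8,fy=204/140)]))
im,d,c,P=full('d2'); X,Y,Z=P[...,0],P[...,1],P[...,2]
for f in('s2','d2'):
    im,d,c,P=full(f); X,Y,Z=P[...,0],P[...,1],P[...,2]
    m=(Z>44)&(Z<58)&(abs(X-680)<70)&(abs(Y-37)<60);print(f,m.sum(),np.median(P[m],0).round(1),cv2.minAreaRect(P[m][:,:2].astype(np.float32)))
E
```

```text
clock: 12.35
tool_pos: [684.6, 37.9, 174.9]
ee_rot: [-0.703, -0.009, 0.004, 0.711]
ft_force: [0.4, 0.1, 0.6]
width: 0.998
t 12.35 pos [684.6  37.9 174.9] zang 91.1 w 0.998 F [0.4 0.1 0.6] shift units [-9.84  2.17  4.54]
tilt 0.76 turn units [-0.07 -7.82  0.11]
s2 605 [691.   39.8  49.8] ((688.0465698242188, 38.97216796875), (73.57839965820312, 52.458534240722656), 2.9852049350738525)
d2 420 [685.   31.6  51.4] ((685.0092163085938, 37.73613739013672), (70.6612548828125, 59.22922897338867), 1.0110114812850952)
```

View pics/s2c.png

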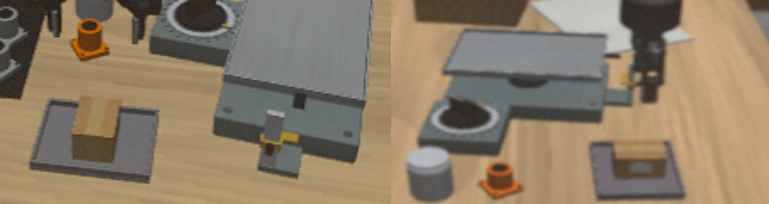

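Carton lies flat in the tray near (686,38) and the pan is clear. Now the knob.

```bash
python3 -m inch '[-0.7,0,0.3,0,0,0,0, -1,0,0.45,0,0,0,0, -1,0,0.45,0,0,0,0, -1,0,0.45,0,0,0,0, -1,0,0.45,0,0,0,0, -1,0,0.45,0,0,0,0, -1,0,0.45,0,0,0,0, -1,0,0.45,0,0,0,0, -1,0,0.45,0,0,0,0, -0.5,0,0.3,0,0,0,0, 0,0,0,0,0,0,0]'
python3 -m inch '[0,0,0,0,1,0,0.2, 0,0,0,0,1,0,0.4, 0,0,0,0,1,0,0.4, 0,0,0,0,1,0,0.4, 0,0,0,0,1,0,0.4, 0,0,0,0,1,0,0.4, 0,0,0,0,1,0,0.4, 0,0,0,0,0,0,0.4]'
python3 - <<'E'
from h import *
to(438,147.5,140,48); print(st()[0]['joint_positions'].round(2))
snap('wrist','w4')
E
```

```text
clock: 13.55
tool_pos: [433.5, 135.2, 156.9]
ee_rot: [-0.706, 0.005, 0.016, 0.708]
ft_force: [0.6, 0.3, 0.1]
width: 1.0
clock: 14.35
tool_pos: [443.8, 129.4, 152.5]
ee_rot: [0.66, -0.272, 0.252, -0.653]
ft_force: [0.5, 0.0, -0.2]
width: 0.605
t 14.35 pos [443.8 129.4 152.5] zang 46.5 w 0.605 F [ 0.5  0.  -0.2] shift units [-0.66  0.51  0.37]
tilt 1.69 turn units [ 0.18 -0.25 -0.22]
[ 0.05  0.52 -0.55  2.03  0.39  0.72  0.08]
```

View pics/w4.png

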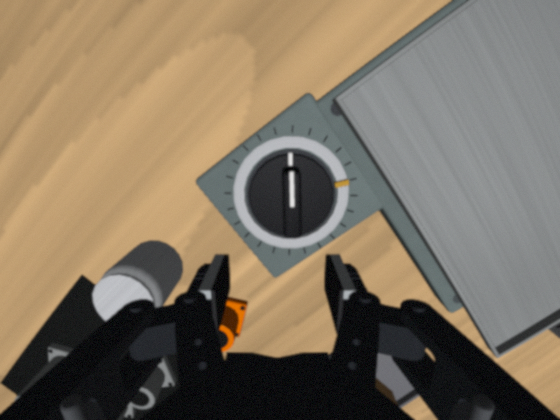

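The wrist view from above shows the pointer line running vertically at u=291, the knob centre at about (291,191) and the marker at (341,183).

Run:
```python
from h import *
im,d,c,P=full('w4'); hsv=cv2.cvtColor(im,cv2.COLOR_BGR2HSV); X,Y,Z=P[...,0],P[...,1],P[...,2]
# ring: bright low-sat annulus
m=((im.min(2)>120)&(hsv[...,1]<40)).astype(np.uint8); m[:120]=0;m[255:]=0;m[:,:225]=0;m[:,360:]=0
cs,_=cv2.findContours(m,cv2.RETR_CCOMP,cv2.CHAIN_APPROX_NONE)
for k in sorted(cs,key=len)[-3:]:
    e=cv2.fitEllipse(k); p=onplane(c,k.reshape(-1,2),38)[:,:2]; (cx,cy),r=cv2.minEnclosingCircle(p.astype(np.float32)); print(len(k),np.round(e[0],1),np.round(e[1],1),'on z38',p.mean(0).round(1),round(cx,1),round(cy,1),round(r,1), 'ctr ray',onplane(c,[e[0]],38)[0].round(1))
b=((hsv[...,0]>12)&(hsv[...,0]<32)&(hsv[...,1]>150)&(hsv[...,2]>90)).astype(np.uint8); b[:170]=0;b[200:]=0;b[:,:325]=0;b[:,355:]=0
v,u=np.nonzero(b); print('mark px',u.mean(),v.mean(),u.min(),u.max(),np.nanmedian(Z[b>0]),onplane(c,[(u.mean(),v.mean())],38)[0].round(1))
w=((im.min(2)>150)&(hsv[...,1]<50)).astype(np.uint8);w[:165]=0;w[212:]=0;w[:,:280]=0;w[:,305:]=0
v,u=np.nonzero(w);print('line',u.mean(),v.mean(),v.min(),v.max()); f=np.polyfit(v,u,1); 
t=onplane(c,[(np.polyval(f,v.min()),v.min()),(np.polyval(f,v.max()),v.max())],77); print(t.round(1),np.degrees(np.arctan2(*(t[0]-t[1])[[1,0]])))
tp=onplane(c,[(290.5,153)],47)[0]; print('tip',tp.round(1))
print('ring z',np.nanmedian(Z[230:245,285:297]),'skirt z',np.nanmedian(Z[200:225,300:320]),'bartop',np.nanmedian(Z[170:205,287:295]))
cv2.imwrite('pics/w4k.png',cv2.resize(im[130:255,220:360],None,fx=4.5,fy=4.5,interpolation=cv2.INTER_CUBIC))
```

```text
34 [356.3 124.2] [ 6.8 14.9] on z38 [431.  226.4] 431.1 224.7 6.2 ctr ray [430.3 226.6  38. ]
76 [291.4 190.6] [ 5.3 44.6] on z38 [433.9 151.8] 433.8 151.5 15.8 ctr ray [434.8 150.9  38. ]
590 [290.6 192. ] [106.1 108.5] on z38 [436.6 149. ] 437.1 147.8 50.6 ctr ray [435.3 149.6  38. ]
mark px 340.9791666666667 183.125 335 347 42.97065453253056 [458.9 186.1  38. ]
line 291.4935064935065 188.9025974025974 165 206
[[413.8 168.2  77. ]
 [436.4 148.5  77. ]] 138.89238000319008
tip [410.1 172.4  47. ]
ring z 75.07612850822001 skirt z 46.048545231484255 bartop 76.2005380946954
```

View pics/w4k.png

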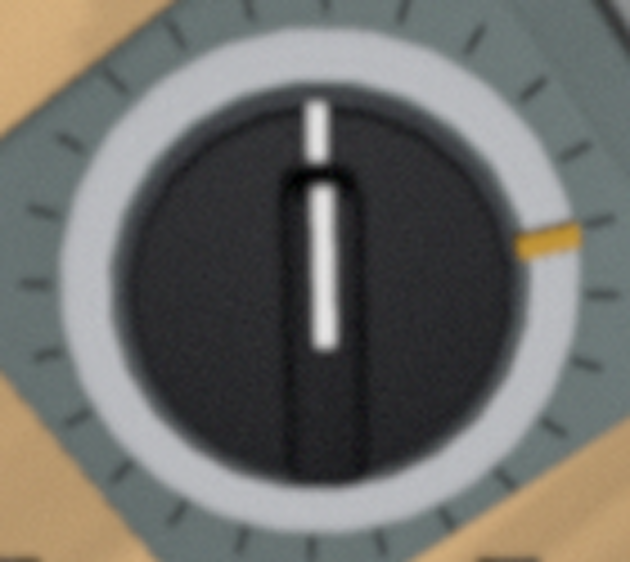

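```bash
python3 -m inch '[-0.65,0.3,0.35,0.2,-0.3,-0.2,0.4, 0,0.8,0,0,0,0,0.4, 0,0.5,0,0,0,0,0.4, 0,0,0,0,0,0,0.4]'
python3 - <<'E'
from h import *
to(437,148.3,66,48.7)
E
```

```text
clock: 14.8
tool_pos: [441.6, 146.5, 110.8]
ee_rot: [-0.66, 0.248, -0.25, 0.664]
ft_force: [-0.1, -0.9, 0.0]
width: 0.602
t 14.8 pos [441.6 146.5 110.8] zang 48.8 w 0.602 F [-0.1 -0.9  0. ] shift units [-0.19  1.79 -0.08]
tilt 0.32 turn units [-0.05  0.01  0.  ]
```

```bash
python3 -m inch '[-0.2,0.3,-0.05,0,0,0,0.4, -0.1,0.5,-0.05,0,0,0,0.4, -0.1,0.4,0,0,0,0,0.4, 0,0,0,0,0,0,0.4]'
python3 - <<'E'
from h import *
to(437,148.3,66,48.7)
E
```

```text
clock: 15.2
tool_pos: [433.8, 151.6, 79.8]
ee_rot: [-0.659, 0.247, -0.25, 0.664]
ft_force: [-0.1, -0.2, -0.5]
width: 0.602
t 15.2 pos [433.8 151.6  79.8] zang 48.8 w 0.602 F [-0.1 -0.2 -0.5] shift units [ 0.18  0.55 -0.02]
tilt 0.45 turn units [-0.08  0.02  0.01]
```

```bash
python3 -m inch '[0.15,0.2,0,0,0,0,0.4, 0.05,0.3,0,0,0,0,0.4, 0,0,0,0,0,0,0.4]'
python3 - <<'E'
from h import *
to(437,148.3,66,48.7)
snap('wrist','w5')
E
```

```text
clock: 15.5
tool_pos: [438.9, 148.3, 67.0]
ee_rot: [-0.659, 0.247, -0.25, 0.665]
ft_force: [-0.4, -0.2, 0.4]
width: 0.602
t 15.5 pos [438.9 148.3  67. ] zang 48.8 w 0.602 F [-0.4 -0.2  0.4] shift units [-0.06  0.04 -0.05]
tilt 0.55 turn units [-0.09  0.02  0.02]
```

View pics/w5.png

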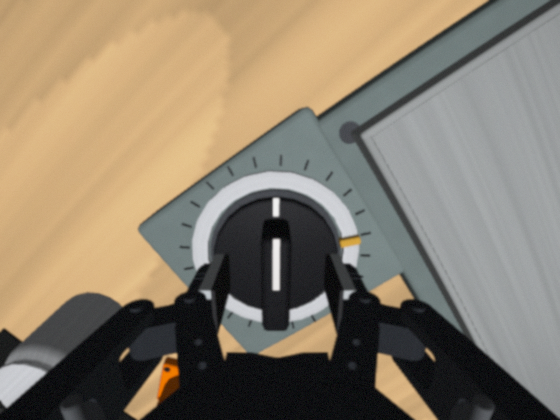

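The bar is centred between the pads at u=276. Closing on it.

```bash
python3 -m inch '[-0.05,0,0,0,0,0,1, 0,0,0,0,0,0,1, 0,0,0,0,0,0,1, 0,0,0,0,0,0,1, 0,0,0,0,0,0,1, 0,0,0,0,0,0,1]' 50
python3 - <<'E'
from h import *
to(437,148.3,66,48.7)
E
```

```text
clock: 16.15
tool_pos: [437.7, 148.4, 67.8]
ee_rot: [-0.659, 0.247, -0.251, 0.664]
ft_force: [0.3, -0.2, 0.4]
width: 0.152
t 16.15 pos [437.7 148.4  67.8] zang 48.8 w 0.152 F [ 0.3 -0.2  0.4] shift units [-0.02  0.07 -0.02]
tilt 0.51 turn units [-0.08  0.02  0.03]
```

```bash
python3 -m inch '[0,0,0,0,1,0,1, 0,0,0,0,1,0,1, 0,0,0,0,1,0,1, 0,0,0,0,1,0,1, 0,0,0,0,1,0,1, 0,0,0,0,1,0,1, 0,0,0,0,0,0,1]'
python3 - <<'E'
from h import *
to(437,148.3,66,48.7-79.1); print(st()[0]['torque'])
E
```

```text
clock: 16.85
tool_pos: [437.8, 148.5, 67.9]
ee_rot: [-0.545, 0.446, -0.448, 0.551]
ft_force: [-0.7, 0.4, -1.4]
width: 0.157
t 16.85 pos [437.8 148.5  67.9] zang 11.6 w 0.157 F [-0.7  0.4 -1.4] shift units [-0.    0.07 -0.03]
tilt 0.5 turn units [-0.07  7.   -0.05]
[-0.23807711  0.01992079 -0.06857801]
```

```bash
python3 -m inch '[0,0,0,0,1,0,1, 0,0,0,0,1,0,1, 0,0,0,0,1,0,1, 0,0,0,0,1,0,1, 0,0,0,0,1,0,1, 0,0,0,0,1,0,1, 0,0,0,0,0.6,0,1, 0,0,0,0,0,0,1]'
python3 - <<'E'
from h import *
to(437,148.3,66,48.7-79.1)
E
```

```text
clock: 17.65
tool_pos: [437.9, 148.4, 67.8]
ee_rot: [0.36, -0.607, 0.607, -0.366]
ft_force: [0.6, 0.1, -0.2]
width: 0.149
t 17.65 pos [437.9 148.4  67.8] zang -28.3 w 0.149 F [ 0.6  0.1 -0.2] shift units [ 0.02  0.07 -0.03]
tilt 0.45 turn units [-0.04  0.36 -0.06]
```

```bash
python3 -m inch '[0,0,0,0,0.4,0,1, 0,0,0,0,0,0,1, 0,0,0,0,0,0,1, 0,0,0,0,0,0,0.4, 0,0,0,0,0,0,0.4, 0,0,0,0,0,0,0.4, 0,0,0,0,0,0,0.4]'
python3 - <<'E'
from h import *
to(437,148.3,66,48.7-79.1)
snap('wrist','w6')
E
```

```text
clock: 18.35
tool_pos: [438.4, 149.3, 68.1]
ee_rot: [-0.348, 0.614, -0.614, 0.355]
ft_force: [-0.6, 0.2, 0.2]
width: 0.598
t 18.35 pos [438.4 149.3  68.1] zang -30.5 w 0.598 F [-0.6  0.2  0.2] shift units [ 0.06  0.08 -0.03]
tilt 0.57 turn units [-0.04 -0.01 -0.09]
```

View pics/w6.png

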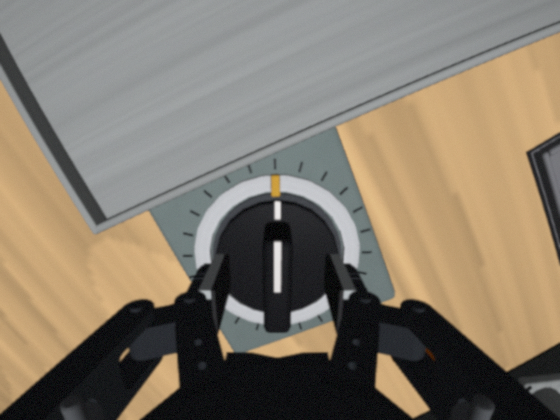

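The pointer and brass marker line up: line at u=277.5, marker at u=276, about 1 mm apart. Lifting off, then on to the mat.

```bash
python3 -m inch '[0,-0.3,0,0,0,0,0.4, 0,-0.7,0,0,0,0,0.4, 0,-1,0,0,0,0,0.4, 0,-1,0,0,0,0,0.4, 0,-1,0,0,0,0,0.3, 0,-1,0,0,-1,0,0.3, 0,-0.8,0,0,-1,0,0.3, 0,0,0,0,-1,0,0.3, 0,0,0,0,-1,0,0.3, 0,0,0,0,-0.9,0,0.3, 0,0,0,0,0,0,0.3]'
python3 - <<'E'
from h import *
to(470,-100,210,0)
snap('wrist','w7'); print(st()[0]['joint_positions'].round(2))
E
```

```text
clock: 19.5
tool_pos: [436.3, 148.2, 225.1]
ee_rot: [-0.496, 0.497, -0.501, 0.505]
ft_force: [0.1, -0.4, 0.0]
width: 0.701
t 19.5 pos [436.3 148.2 225.1] zang 0.1 w 0.701 F [ 0.1 -0.4  0. ] shift units [9.94 0.57 1.32]
tilt 0.85 turn units [-0.13  0.02 -0.05]
[-0.21  0.35 -0.22  1.98  0.11  0.8  -0.49]
```

View pics/w7.png

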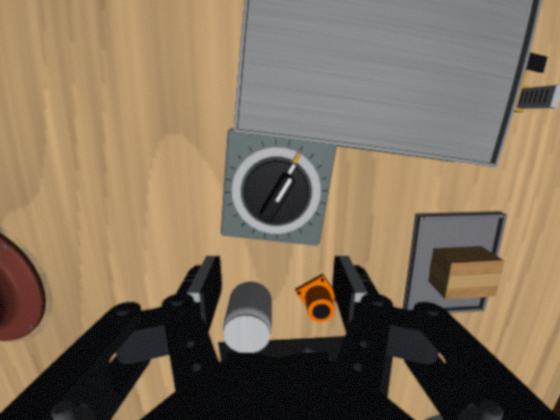

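Pointer and marker still line up after release (295,160). Heading to the mat.

```bash
python3 -m inch '[0.6,0,0.3,0,0,0,0.3, 1,0,0.3,0,0,0,0.3, 1,0,0.3,0,0,0,0.3, 1,0,0.2,0,0,0,0.3, 1,-0.1,0.2,0,0,0,0.3, 1,-0.1,0,0,0,0,0.3, 1,-0.1,0,0,0,0,0.3, 1,0,0,0,0,0,0.3, 1,0,0,0,0,0,0.3, 1,0,0,0,0,0,0.3, 0.5,0,0,0,0,0,0.3, 0,0,0,0,0,0,0.3]'
python3 - <<'E'
from h import *
to(470,-100,210,0)
snap('wrist','w8');snap('scene','s8')
E
```

```text
clock: 20.75
tool_pos: [466.7, -112.2, 232.6]
ee_rot: [0.49, -0.503, 0.506, -0.5]
ft_force: [0.1, 0.7, -0.6]
width: 0.696
t 20.75 pos [ 466.7 -112.2  232.6] zang -1.1 w 0.696 F [ 0.1  0.7 -0.6] shift units [-0.48  0.91  0.11]
tilt 0.81 turn units [-0.12 -0.18 -0.06]
```

View pics/w8.png

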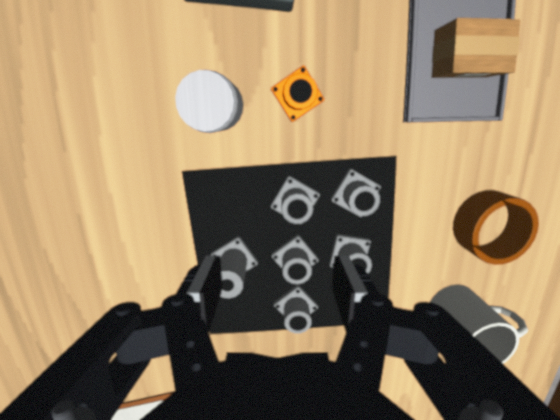

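View pics/s8.png

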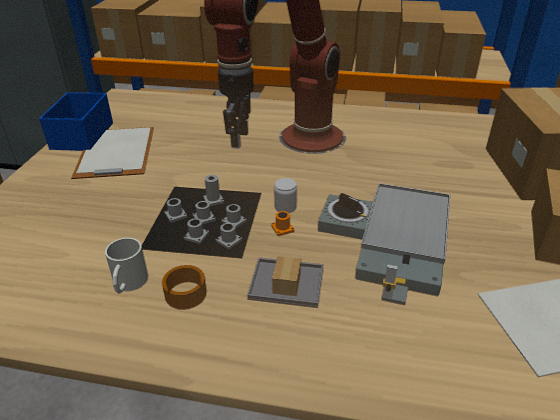

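Both views agree: six bushings are on the mat, undisturbed. I'll check the estimated tops against the wrist picture.

Run:
```python
from h import *
im,d,c,P=full('w8')
B=dict(tall=(410,-212,75),a=(569,-125.3,47),b=(566.4,-208.7,47),c=(491.7,-132.9,47),d=(491.4,-211.9,47),e=(493.5,-287.7,47))
o=im.copy()
for k,v in B.items():
    u=proj(c,[v])[0]; cv2.circle(o,tuple(int(x) for x in u.round()),2,(0,0,255),-1); print(k,u.round(1))
    th=np.linspace(0,6.28,40); q=proj(c,np.c_[v[0]+18*np.cos(th),v[1]+18*np.sin(th),np.full(40,v[2])])
    cv2.polylines(o,[q.round().astype(np.int32)],True,(0,255,0),1)
cv2.imwrite('pics/w8o.png',cv2.resize(o[150:350,170:410],None,fx=3,fy=3,interpolation=cv2.INTER_CUBIC))
```

```text
tall [227.4 285.2]
a [366.2 201.3]
b [358.9 267.2]
c [298.1 209.2]
d [297.6 271.2]
e [299.  322.5]
```

View pics/w8o.png

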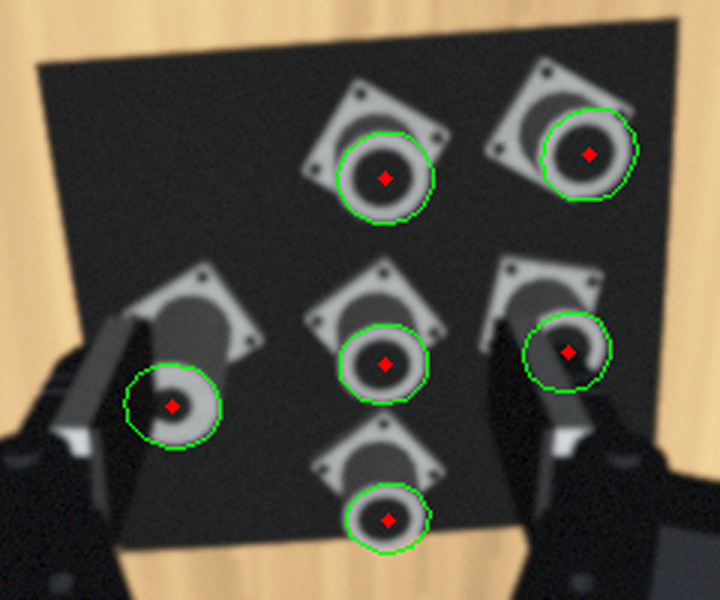

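The predicted tops fall on the boss rings within about 1 mm. Going for the tall one.

```bash
python3 -m inch '[0.8,0,-0.4,-0.1,-0.2,0,0.2, 0.8,0.4,-0.5,0,0,0,0.2, 0.8,0.5,-0.5,0,0,0,0.2, 0.8,0.5,-0.5,0,0,0,0.2, 0.6,0.5,-0.3,0,0,0,0.2, 0,0.3,0,0,0,0,0.2, 0,0,0,0,0,0,0.2]'
python3 - <<'E'
from h import *
to(410.5,-212,55,0)
E
```

```text
clock: 21.55
tool_pos: [416.8, -192.7, 175.7]
ee_rot: [-0.502, 0.494, -0.491, 0.513]
ft_force: [1.0, 0.2, -0.1]
width: 0.798
t 21.55 pos [ 416.8 -192.7  175.7] zang 1.7 w 0.798 F [ 1.   0.2 -0.1] shift units [ 0.84  4.81 -0.31]
tilt 0.98 turn units [-0.07  0.28 -0.14]
```

```bash
python3 -m inch '[0.5,0.3,-0.2,-0.1,0.3,-0.1,0.2, 0.3,0.8,-0.1,0,0,0,0.2, 0,0.8,0,0,0,0,0.2, 0,0.5,0,0,0,0,0.2, 0,0,0,0,0,0,0.2]'
python3 - <<'E'
from h import *
to(410.5,-212,55,0)
snap('wrist','w9')
E
```

```text
clock: 22.05
tool_pos: [414.9, -209.9, 114.9]
ee_rot: [-0.499, 0.499, -0.5, 0.502]
ft_force: [-0.2, 0.2, 0.2]
width: 0.799
t 22.05 pos [ 414.9 -209.9  114.9] zang 0.2 w 0.799 F [-0.2  0.2  0.2] shift units [ 0.09  2.4  -0.18]
tilt 0.22 turn units [-0.03  0.03 -0.02]
```

View pics/w9.png

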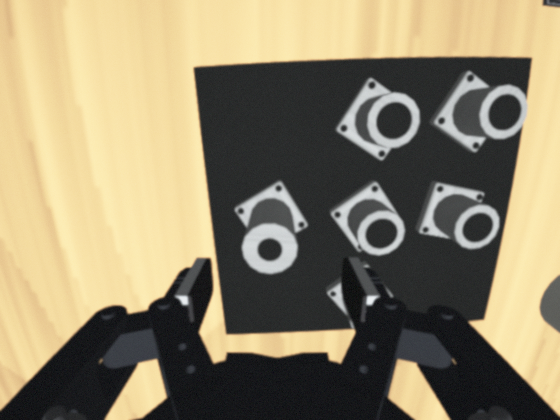

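The tall's top is at (269,249), just left of the jaw centre (277), which agrees with the computed −0.18 in z. Descending.

```bash
python3 -m inch '[0.1,0.4,-0.2,0,0,0,0.2, 0,0.6,-0.05,0,0,0,0.2, 0,0.6,-0.05,0,0,0,0.2, 0,0.4,0,0,0,0,0.2, 0,0,0,0,0,0,0.2]'
python3 - <<'E'
from h import *
to(410.5,-212,55,0)
E
```

```text
clock: 22.6
tool_pos: [413.9, -212.9, 68.3]
ee_rot: [-0.498, 0.494, -0.504, 0.504]
ft_force: [-0.7, -0.3, 0.8]
width: 0.799
t 22.6 pos [ 413.9 -212.9   68.3] zang 0.3 w 0.799 F [-0.7 -0.3  0.8] shift units [-0.04  0.53 -0.15]
tilt 0.92 turn units [-0.15  0.05  0.04]
```

```bash
python3 -m inch '[0,0.3,-0.15,-0.1,0,0,0.2, 0,0.2,0,0,0,0,0.2, 0,0,0,0,0,0,1, 0,0,0,0,0,0,1, 0,0,0,0,0,0,1, 0,0,0,0,0,0,1, 0,0,0,0,0,0,1, 0,0,0,0,0,0,1]' 80
python3 - <<'E'
from h import *
to(410.5,-212,55,0)
E
```

```text
clock: 23.4
tool_pos: [410.7, -213.2, 56.8]
ee_rot: [0.501, -0.496, 0.502, -0.502]
ft_force: [-0.9, -0.4, -0.6]
width: 0.401
t 23.4 pos [ 410.7 -213.2   56.8] zang 0.3 w 0.401 F [-0.9 -0.4 -0.6] shift units [-0.05  0.07 -0.01]
tilt 0.47 turn units [-0.06  0.05  0.05]
```

```bash
python3 -m inch '[0,-0.5,0,0,0,0,1, 0,-1,0,0,0,0,1, 0,-1,0,0,0,0,1, 0,-1,0,0,0,0,1, 0,-1,0,0,0,0,1, 0,-1,0,0,0,0,1, 0,-0.6,0.5,0,0,0,1, -0.7,-0.1,0.6,0,0,0,1, -1,-0.1,0.6,0,0,0,1, -1,-0.1,0.6,0,0,0,1, -1,-0.1,0.4,0,0,0,1, -1,-0.1,0.3,0,0,0,1]'
python3 - <<'E'
from h import *
to(535,327,150,0)
E
```

```text
clock: 24.6
tool_pos: [477.6, -93.7, 218.3]
ee_rot: [-0.502, 0.506, -0.497, 0.494]
ft_force: [0.1, 0.4, -5.3]
width: 0.405
t 24.6 pos [477.6 -93.7 218.3] zang -0.4 w 0.405 F [ 0.1  0.4 -5.3] shift units [-16.84   2.71   2.22]
tilt 0.93 turn units [ 0.16 -0.07 -0.01]
```

```bash
python3 -m inch '[-1,0,0.2,0.1,0,0,1, -1,0,0.2,0,0,0,1, -1,0,0.2,0,0,0,1, -1,0,0.2,0,0,0,1, -1,0,0.2,0,0,0,1, -1,0,0.2,0,0,0,1, -1,0,0.2,0,0,0,1, -1,0,0.2,0,0,0,1, -1,0,0.2,0,0,0,1, -1,0,0.1,0,0,0,1, -1,0,0.1,0,0,0,1, -1,0,0.1,0,0,0,1]'
python3 - <<'E'
from h import *
to(535,327,150,0)
E
```

```text
clock: 25.8
tool_pos: [521.4, 216.3, 202.7]
ee_rot: [0.509, -0.509, 0.493, -0.488]
ft_force: [0.2, -0.7, -5.1]
width: 0.396
t 25.8 pos [521.4 216.3 202.7] zang -0.3 w 0.396 F [ 0.2 -0.7 -5.1] shift units [-4.44  2.06  0.6 ]
tilt 2.14 turn units [ 0.35 -0.05  0.05]
```

```bash
python3 -m inch '[-0.9,0,0.1,0.2,0,0,1, -0.9,0,0.1,0.2,0,0,1, -0.9,0,0.1,0.1,0,0,1, -0.9,0,0.1,0.1,0,0,1, -0.6,0,0.1,0,0,0,1, 0,0.2,0,0,0,0,1, 0,0,0,0,0,0,1]'
python3 - <<'E'
from h import *
to(535,327,150,0)
snap('wrist','w10');
E
```

```text
clock: 26.5
tool_pos: [526.8, 326.4, 185.4]
ee_rot: [0.502, -0.494, 0.505, -0.499]
ft_force: [-0.7, -0.6, -6.3]
width: 0.398
t 26.5 pos [526.8 326.4 185.4] zang 0.1 w 0.398 F [-0.7 -0.6 -6.3] shift units [-0.04  1.42  0.32]
tilt 0.93 turn units [-0.07  0.02  0.14]
```

View pics/w10.png

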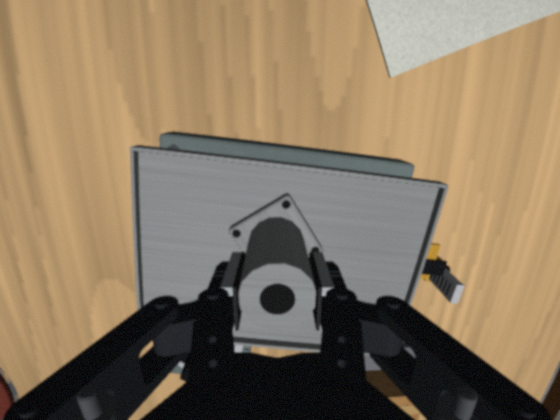

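```bash
python3 - <<'E'
from h import *
im,d,c=load('w10')
k=onplane(c,[(133,147),(445,184.5)],103)[:,:2]; print(k.round(1),np.linalg.norm(k[1]-k[0]))
e=(k[1]-k[0])/np.linalg.norm(k[1]-k[0]); n=np.array([e[1],-e[0]]); n=n if n[1]<0 else -n
print('yaw',np.degrees(np.arctan2(e[1],e[0])),'O',(k.mean(0)+85*n).round(1))
E
python3 -m inch '[0,0.3,0.3,0,0,0.1,1, 0,0.5,0,0,0,0,1, 0,0.4,0,0,0,0,1, 0,0.1,0,0,0,0,1]'
python3 - <<'E'
from h import *
to(535,327,150,0)
E
```

```text
[[423.  383.7]
 [653.6 356.3]] 232.30739810748807
yaw -6.767461777401034 O [528.3 285.6]
clock: 26.95
tool_pos: [537.6, 320.6, 150.7]
ee_rot: [0.498, -0.498, 0.505, -0.499]
ft_force: [0.7, -1.1, -5.7]
width: 0.402
t 26.95 pos [537.6 320.6 150.7] zang -0.3 w 0.402 F [ 0.7 -1.1 -5.7] shift units [-0.26  0.02 -0.1 ]
tilt 0.62 turn units [-0.09 -0.05  0.06]
```

```bash
python3 -m inch '[-0.2,0.05,-0.1,0,0,0,1, 0,0.05,0,0,0,0,1, 0,0,0,0,0,0,1]'
python3 - <<'E'
from h import *
to(534,326,149,0)
E
```

```text
clock: 27.25
tool_pos: [534.8, 325.4, 147.3]
ee_rot: [0.498, -0.498, 0.505, -0.499]
ft_force: [0.4, -0.2, -4.5]
width: 0.401
t 27.25 pos [534.8 325.4 147.3] zang -0.3 w 0.401 F [ 0.4 -0.2 -4.5] shift units [-0.02 -0.07 -0.03]
tilt 0.6 turn units [-0.08 -0.06  0.06]
```

```bash
python3 -m inch '[0,0.1,0,0,0,0,1, 0,0,0,0,0,0,0.3, 0,0,0,0,0,0,0.3, 0,0,0,0,0,0,0.3, 0,-0.3,0,0,0,0,0.3, 0,-0.7,0,0,0,0,0.3, 0,-1,0,0,0,0,0.3, 0,-1,0,0,0,0,0.3, 0,-0.5,0,0,0,0,0.3, 0,0,0,0,0,0,0.3]'
python3 - <<'E'
from h import *
to(569,-125,180,0)
snap('scene','s11'); snap('side','d11'); a=load('s11')[0]; b=load('d11')[0]
cv2.imwrite('pics/s11c.png',np.hstack([cv2.resize(a[150:310,140:460],(480,240)),cv2.resize(b[110:350,170:400],(300,240))]))
E
```

```text
clock: 28.25
tool_pos: [537.4, 329.6, 245.6]
ee_rot: [0.492, -0.496, 0.506, -0.506]
ft_force: [0.9, 1.0, -0.2]
width: 0.702
t 28.25 pos [537.4 329.6 245.6] zang -0.3 w 0.702 F [ 0.9  1.  -0.2] shift units [18.19  2.57  1.29]
tilt 1.36 turn units [-0.22 -0.05 -0.04]
```

View pics/s11c.png

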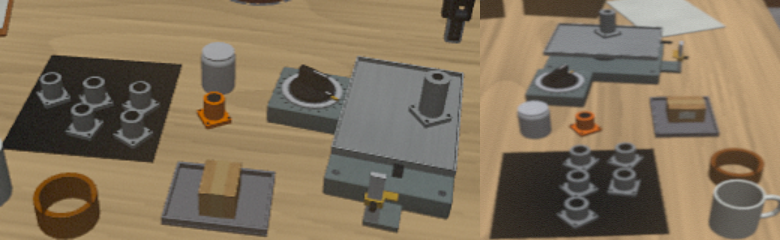

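The tall bushing stands on the pan at (434,95) in the scene crop. Next is short "a" at (569,−125).

```bash
python3 -m inch '[0.7,0,0,-0.2,0,0,0.3, 1,0,0.1,0,0,0,0.3, 1,0,0.1,0,0,0,0.3, 1,0,0.1,0,0,0,0.3, 1,0,0.1,0,0,0,0.3, 1,0,0.1,0,0,0,0.3, 1,0,0.1,0,0,0,0.3, 1,0,0.1,0,0,0,0.3, 1,0,0,0,0,0,0.3, 1,0,0,0,0,0,0.3, 1,0,0,0,0,0,0.3, 1,0,0,0,0,0,0.3]'
python3 - <<'E'
from h import *
to(569,-125,120,0)
E
```

```text
clock: 29.55
tool_pos: [545.6, 28.4, 228.0]
ee_rot: [0.509, -0.505, 0.492, -0.493]
ft_force: [-0.3, 0.4, -0.5]
width: 0.695
t 29.55 pos [545.6  28.4 228. ] zang 0.3 w 0.695 F [-0.3  0.4 -0.5] shift units [6.13 4.3  1.02]
tilt 1.7 turn units [0.28 0.06 0.02]
```

```bash
python3 -m inch '[1,0,0.3,0.2,0,0,0.3, 1,0,0.3,0,0,0,0.3, 1,0.3,0.2,0,0,0,0.3, 1,0.5,0.1,0,0,0,0.3, 1,0.7,0.1,0,0,0,0.3, 0.8,0.8,0,0,0,0,0.3, 0,0.8,0,0,0,0,0.3, 0,0.5,0,0,0,0,0.3, 0,0,0,0,0,0,0.3]'
python3 - <<'E'
from h import *
to(569,-125,31,0)
snap('wrist','w12')
E
```

```text
clock: 30.45
tool_pos: [564.1, -129.4, 125.4]
ee_rot: [0.507, -0.506, 0.495, -0.492]
ft_force: [-0.7, -0.1, -0.1]
width: 0.7
t 30.45 pos [ 564.1 -129.4  125.4] zang -0.2 w 0.7 F [-0.7 -0.1 -0.1] shift units [-0.19  3.77  0.29]
tilt 1.47 turn units [ 0.24 -0.03  0.04]
```

View pics/w12.png

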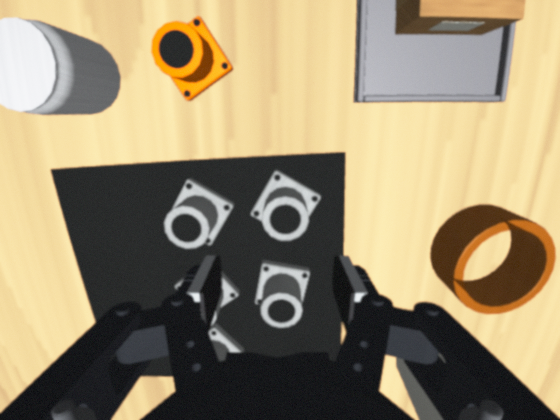

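```bash
python3 - <<'E'
from h import *
im,d,c=load('w12'); print(onplane(c,[(286,218),(187,227),(281.5,310)],47).round(1))
E
python3 -m inch '[-0.1,0.6,0.2,0.1,0,0,0.3, -0.1,0.8,0.1,0.1,0,0,0.3, 0,0.8,0,0,0,0,0.3, 0,0.6,0,0,0,0,0.3, 0,0,0,0,0,0,0.3]'
python3 - <<'E'
from h import *
to(569,-125.5,31,0)
E
```

```text
[[ 568.  -124.    47. ]
 [ 491.8 -131.9   47. ]
 [ 564.8 -206.5   47. ]]
clock: 31.0
tool_pos: [577.4, -119.8, 59.5]
ee_rot: [-0.5, 0.495, -0.502, 0.503]
ft_force: [-0.8, 0.6, -0.0]
width: 0.695
t 31.0 pos [ 577.4 -119.8   59.5] zang 0.3 w 0.695 F [-0.8  0.6 -0. ] shift units [ 0.22  1.14 -0.35]
tilt 0.62 turn units [-0.1   0.04  0.03]
```

```bash
python3 -m inch '[0.2,0,-0.35,0,0,0,0.3, 0,0.4,0,0,0,0,0.3, 0,0.4,0,0,0,0,0.3, 0,0,0,0,0,0,0.3]'
python3 - <<'E'
from h import *
to(568.5,-125,31,0)
E
```

```text
clock: 31.4
tool_pos: [570.8, -124.8, 42.0]
ee_rot: [-0.498, 0.493, -0.504, 0.505]
ft_force: [-0.5, -0.8, -0.4]
width: 0.702
t 31.4 pos [ 570.8 -124.8   42. ] zang 0.4 w 0.702 F [-0.5 -0.8 -0.4] shift units [ 0.01  0.44 -0.1 ]
tilt 1.0 turn units [-0.16  0.06  0.04]
```

```bash
python3 -m inch '[0,0.3,-0.15,-0.15,0,0,0.3, 0,0.15,0,0,0,0,0.3, 0,0,0,0,0,0,1, 0,0,0,0,0,0,1, 0,0,0,0,0,0,1, 0,0,0,0,0,0,1, 0,0,0,0,0,0,1]'
python3 - <<'E'
from h import *
to(568.5,-125,31,0)
E
```

```text
clock: 32.1
tool_pos: [567.9, -124.9, 30.3]
ee_rot: [0.502, -0.497, 0.5, -0.501]
ft_force: [0.8, 0.2, -0.3]
width: 0.401
t 32.1 pos [ 567.9 -124.9   30.3] zang 0.4 w 0.401 F [ 0.8  0.2 -0.3] shift units [ 0.   -0.03  0.02]
tilt 0.28 turn units [-0.02  0.06  0.04]
```

```bash
python3 -m inch '[0,-0.5,0,0,0,0,1, 0,-1,0,0,0,0,1, 0,-1,0,0,0,0,1, -0.3,-1,0,0,0,0,1, -0.7,-1,0.1,0,0,0,1, -1,-1,0.1,0,0,0,1, -1,-0.7,0.1,0,0,0,1, -1,0,0.1,0,0,0,1, -1,0,0.1,0.1,0,0,1, -1,0,0.1,0.1,0,0,1, -1,0,0.1,0,0,0,1, -1,0,0.1,0,0,0,1]'
python3 - <<'E'
from h import *
to(608,317,150,0)
E
```

```text
clock: 33.3
tool_pos: [582.6, 76.2, 196.1]
ee_rot: [0.496, -0.495, 0.508, -0.501]
ft_force: [0.2, -0.8, -2.4]
width: 0.404
t 33.3 pos [582.6  76.2 196.1] zang -0.3 w 0.404 F [ 0.2 -0.8 -2.4] shift units [-9.65  1.79  0.93]
tilt 1.08 turn units [-0.17 -0.05  0.07]
```

```bash
python3 -m inch '[-1,-0.1,0.1,0,0,0,1, -1,-0.1,0.1,0,0,0,1, -1,0,0.1,0,0,0,1, -1,0,0.1,0,0,0,1, -1,0,0.1,0,0,0,1, -1,0,0.1,0,0,0,1, -1,0,0.1,0,0,0,1, -1,0,0.1,0,0,0,1, -0.8,0,0,0,0,0,1, 0,0.2,0,0,0,0,1, 0,0,0,0,0,0,1]'
python3 - <<'E'
from h import *
to(608,317,115,0)
E
```

```text
clock: 34.4
tool_pos: [594.9, 307.8, 197.4]
ee_rot: [0.501, -0.496, 0.503, -0.5]
ft_force: [1.1, -1.3, -2.8]
width: 0.396
t 34.4 pos [594.9 307.8 197.4] zang 0.1 w 0.396 F [ 1.1 -1.3 -2.8] shift units [-0.4  3.3  0.5]
tilt 0.62 turn units [-0.06  0.02  0.08]
```

```bash
python3 -m inch '[-0.4,0.3,0.5,0,0,0.1,1, 0,0.8,0,0,0,0,1, 0,0.9,0,0,0,0,1, 0,0.7,0,0,0,0,1, 0,0.2,0,0,0,0,1, 0,0,0,0,0,0,1]'
python3 - <<'E'
from h import *
to(608,317,111,0)
E
```

```text
clock: 35.0
tool_pos: [611.0, 304.4, 123.8]
ee_rot: [0.498, -0.499, 0.507, -0.497]
ft_force: [0.4, -1.1, -2.0]
width: 0.4
t 35.0 pos [611.  304.4 123.8] zang -0.6 w 0.4 F [ 0.4 -1.1 -2. ] shift units [-0.51  0.5  -0.13]
tilt 0.65 turn units [-0.07 -0.1   0.08]
```

```bash
python3 -m inch '[-0.55,0,-0.1,0,0,0,1, -0.05,0.2,0,0,0,0,1, -0.05,0.2,0,0,0,0,1, 0,0,0,0,0,0,1]'
python3 - <<'E'
from h import *
to(608,317,111,0)
E
```

```text
clock: 35.4
tool_pos: [610.2, 322.0, 116.4]
ee_rot: [0.495, -0.498, 0.507, -0.499]
ft_force: [0.1, -0.1, -2.1]
width: 0.402
t 35.4 pos [610.2 322.  116.4] zang -0.7 w 0.402 F [ 0.1 -0.1 -2.1] shift units [ 0.2   0.22 -0.09]
tilt 0.78 turn units [-0.12 -0.11  0.06]
```

```bash
python3 -m inch '[0.15,0.2,-0.05,0,0,0,1, 0,0.1,0,0,0,0,1, 0,0,0,0,0,0,1]'
python3 - <<'E'
from h import *
to(608,317,111,0)
E
```

```text
clock: 35.7
tool_pos: [609.3, 318.3, 109.0]
ee_rot: [0.495, -0.498, 0.508, -0.499]
ft_force: [0.6, -0.5, -1.5]
width: 0.401
t 35.7 pos [609.3 318.3 109. ] zang -0.7 w 0.401 F [ 0.6 -0.5 -1.5] shift units [ 0.05 -0.08 -0.05]
tilt 0.84 turn units [-0.13 -0.11  0.05]
```

```bash
python3 -m inch '[0,0,0,0,0,0,0.35, 0,0,0,0,0,0,0.35, 0,0,0,0,0,0,0.35, 0,-0.3,0,0,0,0,0.35, 0,-0.7,0,0,0,0,0.35, 0,-1,0,0,0,0,0.35, 0,-1,0,0,0,0,0.35, 0,-1,0,0,0,0,0.3, 0.5,-0.5,-0.2,0,0,0,0.3, 1,0,-0.2,0,0,0,0.3, 1,0,-0.2,0,0,0,0.3, 1,0,-0.2,0,0,0,0.3]'
python3 - <<'E'
from h import *
to(492,-132.5,200,0)
snap('scene','s13'); a=load('s13')[0]
cv2.imwrite('pics/s13c.png',cv2.resize(a[150:310,140:460],None,fx=2,fy=2))
E
```

```text
clock: 36.9
tool_pos: [584.1, 232.3, 232.2]
ee_rot: [0.495, -0.497, 0.505, -0.503]
ft_force: [1.6, -0.0, -1.0]
width: 0.699
t 36.9 pos [584.1 232.3 232.2] zang -0.2 w 0.699 F [ 1.6 -0.  -1. ] shift units [14.61  1.22 -3.65]
tilt 1.0 turn units [-0.17 -0.04 -0.  ]
```

View pics/s13c.png

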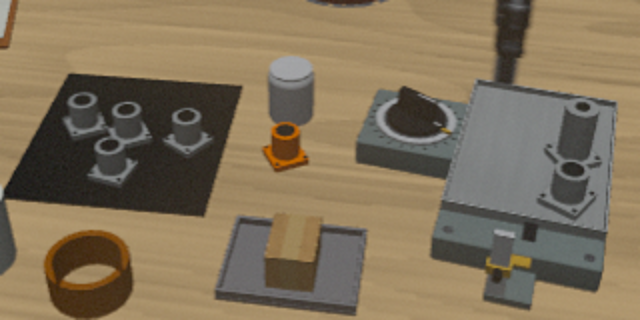

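Two are on the pan. Bushing "e" seems to have shifted a little (now near (181,200), earlier (175,202)), so I'll re-measure the mat.

```bash
python3 -m inch '[1,0,-0.3,0,0,0,0.3, 1,0,-0.3,0,0,0,0.3, 1,0,-0.3,0,0,0,0.3, 1,0,-0.3,0,0,0,0.3, 1,0,-0.3,0,0,0,0.3, 1,0,-0.3,0,0,0,0.3, 1,0,-0.3,0,0,0,0.3, 1,0,-0.3,0,0,0,0.3, 1,0,-0.3,0,0,0,0.3, 0.5,0,-0.2,0,0,0,0.3, 0,0,0,0,0,0,0.3]'
python3 - <<'E'
from h import *
to(492,-132.5,200,0)
snap('wrist','w14')
im,d,c,P=full('s13'); X,Y,Z=P[...,0],P[...,1],P[...,2]
for n,(x,y) in dict(b=(566,-208),c=(492,-133),d=(491,-212),e=(494,-280)).items():
    m=(abs(Z-47)<7)&(np.hypot(X-x,Y-y)<33); (cx,cy),r=cv2.minEnclosingCircle(P[m][:,:2].astype(np.float32)); print(n,m.sum(),round(cx,1),round(cy,1),round(r,1))
E
```

```text
clock: 38.05
tool_pos: [493.3, -31.4, 233.9]
ee_rot: [0.497, -0.501, 0.51, -0.492]
ft_force: [0.7, -1.1, -0.1]
width: 0.698
t 38.05 pos [493.3 -31.4 233.9] zang -1.3 w 0.698 F [ 0.7 -1.1 -0.1] shift units [4.02 1.41 0.03]
tilt 0.84 turn units [-0.04 -0.21  0.13]
b 135 567.3 -205.3 20.0
c 124 493.3 -130.4 19.8
d 121 493.0 -208.0 19.2
e 120 483.6 -270.6 18.7
```

View pics/w14.png

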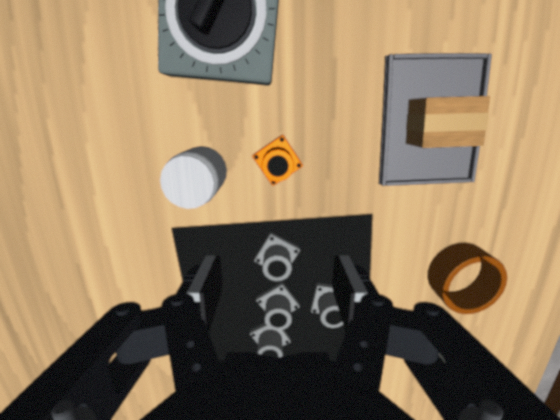

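The knock happened: "e" is now at about (483,−272.5); the others are unchanged. Picking "c".

```bash
python3 -m inch '[1,0.2,0,0,-0.2,0.1,0.3, 1,0.6,0,0,0,0,0.3, 1,0.8,0,0,0,0,0.3, 0.8,0.8,0,0,0,0,0.3, 0.2,0.8,0,0,0,0,0.3, 0,0.8,0,0,0,0,0.3, 0,0.4,0,0,0,0,0.3, 0,0,0,0,0,0,0.3]'
python3 - <<'E'
from h import *
to(492,-132.5,31,0)
E
```

```text
clock: 38.9
tool_pos: [503.4, -117.9, 121.8]
ee_rot: [-0.5, 0.492, -0.496, 0.512]
ft_force: [0.9, 0.4, 0.7]
width: 0.694
t 38.9 pos [ 503.4 -117.9  121.8] zang 1.4 w 0.694 F [0.9 0.4 0.7] shift units [ 0.6   3.62 -0.53]
tilt 1.0 turn units [-0.15  0.23 -0.07]
```

```bash
python3 -m inch '[0.4,0.3,-0.4,-0.15,0.2,-0.1,0.3, 0.1,0.7,-0.15,0,0,0,0.3, 0,0.7,-0.1,0,0,0,0.3, 0,0.4,0,0,0,0,0.3, 0,0,0,0,0,0,0.3]'
python3 - <<'E'
from h import *
to(492,-132.5,31,0)
snap('wrist','w15')
E
```

```text
clock: 39.4
tool_pos: [489.4, -130.5, 70.2]
ee_rot: [0.501, -0.496, 0.502, -0.501]
ft_force: [0.2, 0.5, -0.1]
width: 0.703
t 39.4 pos [ 489.4 -130.5   70.2] zang 0.3 w 0.703 F [ 0.2  0.5 -0.1] shift units [0.07 1.57 0.09]
tilt 0.46 turn units [-0.05  0.04  0.06]
```

View pics/w15.png

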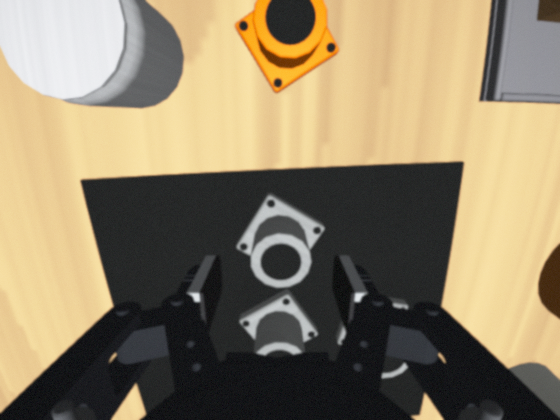

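Short "c" is centred between the fingers (281,261). Down and grip.

```bash
python3 -m inch '[0.05,0.5,0.05,0,0,0,0.3, 0,0.5,0,0,0,0,0.3, 0,0.4,-0.05,0,0,0,0.3, 0,0,0,0,0,0,0.3]'
python3 - <<'E'
from h import *
to(492,-132.5,31,0)
E
```

```text
clock: 39.85
tool_pos: [492.1, -132.5, 34.7]
ee_rot: [0.5, -0.494, 0.503, -0.502]
ft_force: [-1.4, -0.1, 0.9]
width: 0.702
t 39.85 pos [ 492.1 -132.5   34.7] zang 0.3 w 0.702 F [-1.4 -0.1  0.9] shift units [-0.    0.15 -0.  ]
tilt 0.75 turn units [-0.1   0.04  0.07]
```

```bash
python3 -m inch '[0,0.1,0,0,0,0,0.3, 0,0,0,0,0,0,1, 0,0,0,0,0,0,1, 0,0,0,0,0,0,1, 0,0,0,0,0,0,1, 0,0,0,0,0,0,1]'
python3 -m inch '[0,-0.5,0,0,0,0,1, 0,-1,0,0,0,0,1, 0,-1,0,0,0,0,1, -0.3,-1,0,0,0,0,1, -0.7,-1,0,0,0,0,1, -1,-1,0,0,0,0,1, -1,-0.7,0,0,0,0,1, -1,0,0,0,0,0,1, -1,0,0,0.1,0,0,1, -1,0,0,0.1,0,0,1, -1,0,0,0,0,0,1, -1,0,0,0,0,0,1]'
python3 - <<'E'
from h import *
to(459,334,150,0)
E
```

```text
clock: 40.45
tool_pos: [491.6, -132.3, 32.2]
ee_rot: [0.501, -0.495, 0.503, -0.502]
ft_force: [0.5, -0.1, -2.5]
width: 0.399
clock: 41.65
tool_pos: [486.9, 70.5, 200.2]
ee_rot: [0.492, -0.491, 0.513, -0.505]
ft_force: [-0.8, -0.3, -2.6]
width: 0.401
t 41.65 pos [486.9  70.5 200.2] zang -0.4 w 0.401 F [-0.8 -0.3 -2.6] shift units [-10.55   1.87  -1.26]
tilt 2.07 turn units [-0.33 -0.07  0.09]
```

```bash
python3 -m inch '[-1,-0.1,-0.1,-0.2,0,0,1, -1,-0.1,-0.1,-0.1,0,0,1, -1,0,-0.1,0,0,0,1, -1,0,-0.1,0,0,0,1, -1,0,-0.1,0,0,0,1, -1,0,-0.1,0,0,0,1, -1,0,-0.1,0,0,0,1, -1,0,-0.1,0,0,0,1, -1,0,-0.1,0,0,0,1, -0.4,0.2,0,0,0,0,1, 0,0,0,0,0,0,1]'
python3 - <<'E'
from h import *
to(459,334,107,0)
E
```

```text
clock: 42.75
tool_pos: [457.3, 316.7, 204.5]
ee_rot: [0.501, -0.498, 0.502, -0.498]
ft_force: [-0.6, -1.2, -4.0]
width: 0.4
t 42.75 pos [457.3 316.7 204.5] zang -0.0 w 0.4 F [-0.6 -1.2 -4. ] shift units [-0.72  3.9   0.06]
tilt 0.45 turn units [-0.01 -0.01  0.07]
```

```bash
python3 -m inch '[-0.7,0.3,0,0,0,0,1, -0.1,0.8,0,0,0,0,1, -0.1,0.8,0,0,0,0,1, -0.1,0.8,0,0,0,0,1, 0,0.4,0,0,0,0,1, 0,0,0,0,0,0,1]'
python3 - <<'E'
from h import *
to(459,334,107,0)
E
```

```text
clock: 43.35
tool_pos: [460.1, 338.2, 123.1]
ee_rot: [0.5, -0.499, 0.506, -0.496]
ft_force: [0.2, 0.3, -2.5]
width: 0.397
t 43.35 pos [460.1 338.2 123.1] zang -0.5 w 0.397 F [ 0.2  0.3 -2.5] shift units [ 0.16  0.65 -0.05]
tilt 0.65 turn units [-0.03 -0.09  0.1 ]
```

```bash
python3 -m inch '[0.15,0.3,0,0,0,0,1, 0,0.2,0,0,0,0,1, 0,0.1,0,0,0,0,1, 0,0,0,0,0,0,1]'
python3 - <<'E'
from h import *
to(459,334,107,0)
E
```

```text
clock: 43.75
tool_pos: [462.0, 333.5, 108.9]
ee_rot: [0.498, -0.499, 0.507, -0.496]
ft_force: [0.6, -1.2, -2.9]
width: 0.396
t 43.75 pos [462.  333.5 108.9] zang -0.7 w 0.396 F [ 0.6 -1.2 -2.9] shift units [-0.02  0.07 -0.12]
tilt 0.65 turn units [-0.06 -0.11  0.09]
```

```bash
python3 -m inch '[0,0.1,-0.1,0,0,0,1, 0,0.05,0,0,0,0,1, 0,0,0,0,0,0,0.35, 0,0,0,0,0,0,0.35, 0,0,0,0,0,0,0.35, 0,-0.3,0,0,0,0,0.35, 0,-0.7,0,0,0,0,0.35, 0,-1,0,0,0,0,0.35, 0,-1,0,0,0,0,0.35, 0,-1,0,0,0,0,0.3, 0.5,-0.5,0.1,0,0,0,0.3, 1,0,0.3,0,0,0,0.3]'
python3 - <<'E'
from h import *
to(566,-208,200,0)
snap('scene','s16'); snap('side','d16'); a=load('s16')[0]; b=load('d16')[0]
cv2.imwrite('pics/s16c.png',np.hstack([cv2.resize(a[150:310,140:460],(480,240)),cv2.resize(b[110:350,170:400],(300,240))]))
E
```

```text
clock: 44.95
tool_pos: [468.5, 301.9, 228.6]
ee_rot: [0.496, -0.497, 0.504, -0.503]
ft_force: [0.5, -0.5, -0.2]
width: 0.701
t 44.95 pos [468.5 301.9 228.6] zang -0.2 w 0.701 F [ 0.5 -0.5 -0.2] shift units [20.38  1.19  3.96]
tilt 0.8 turn units [-0.13 -0.03 -0.  ]
```

View pics/s16c.png

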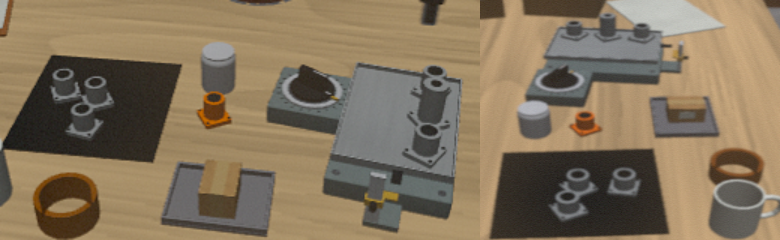

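Three stand upright on the pan. Next "b" at (566,−208).

```bash
python3 -m inch '[1,0,0.3,-0.1,0,0,0.3, 1,0,0.3,0,0,0,0.3, 1,0,0.3,0,0,0,0.3, 1,0,0.3,0,0,0,0.3, 1,0,0.3,0,0,0,0.3, 1,0,0.3,0,0,0,0.3, 1,0,0.3,0,0,0,0.3, 1,0,0.3,0,0,0,0.3, 1,0,0.3,0,0,0,0.3, 1,0,0.3,0,0,0,0.3, 1,0,0.2,0,0,0,0.3, 1,0,0.2,0.1,0,0,0.3]'
python3 - <<'E'
from h import *
to(566,-208,150,0)
E
```

```text
clock: 46.25
tool_pos: [548.6, -19.3, 224.7]
ee_rot: [0.499, -0.501, 0.505, -0.495]
ft_force: [-0.1, -0.4, -0.0]
width: 0.698
t 46.25 pos [548.6 -19.3 224.7] zang -0.7 w 0.698 F [-0.1 -0.4 -0. ] shift units [7.52 3.04 0.79]
tilt 0.43 turn units [-0.   -0.12  0.07]
```

```bash
python3 -m inch '[1,0,0.1,0,0,0,0.3, 1,0,0.1,0,0,0,0.3, 1,0,0.1,0,0,0,0.3, 1,0,0.1,0,0,0,0.3, 1,0.3,0.1,0,0,0,0.3, 1,0.6,0.1,0,0,0,0.3, 0.8,0.8,0,0,0,0,0.3, 0,0.8,0,0,0,0,0.3, 0,0.7,0,0,0,0,0.3, 0,0.3,0,0,0,0,0.3, 0,0,0,0,0,0,0.3]'
python3 - <<'E'
from h import *
to(566,-208,31,0)
snap('wrist','w17')
E
```

```text
clock: 47.35
tool_pos: [553.9, -207.9, 131.6]
ee_rot: [0.498, -0.507, 0.507, -0.488]
ft_force: [-0.1, 0.1, -0.4]
width: 0.698
t 47.35 pos [ 553.9 -207.9  131.6] zang -1.6 w 0.698 F [-0.1  0.1 -0.4] shift units [-0.05  4.02  0.52]
tilt 0.83 turn units [ 0.1  -0.26  0.1 ]
```

View pics/w17.png

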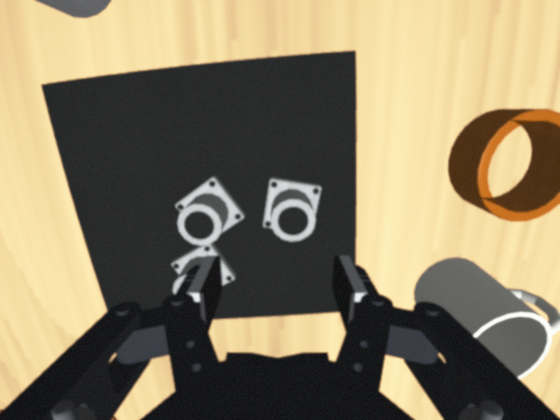

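```bash
python3 - <<'E'
from h import *
im,d,c=load('w17'); print(onplane(c,[(292.5,219.5),(200,223)],47).round(1))
E
python3 -m inch '[0,0.3,0.5,0.1,-0.25,0.1,0.3, 0,0.7,0,0,0,0,0.3, 0,0.8,-0.05,0,0,0,0.3, 0,0.7,-0.1,0,0,0,0.3, 0,0,0,0,0,0,0.3]'
python3 - <<'E'
from h import *
to(565.7,-207.7,31,0)
E
```

```text
[[ 564.2 -206.8   47. ]
 [ 491.7 -208.    47. ]]
clock: 47.9
tool_pos: [571.8, -208.2, 71.8]
ee_rot: [-0.498, 0.493, -0.503, 0.506]
ft_force: [-0.4, -0.4, -0.3]
width: 0.699
t 47.9 pos [ 571.8 -208.2   71.8] zang 0.4 w 0.699 F [-0.4 -0.4 -0.3] shift units [-0.02  1.63 -0.27]
tilt 1.01 turn units [-0.17  0.07  0.01]
```

```bash
python3 -m inch '[0,0.3,-0.3,-0.15,0,0,0.3, 0,0.5,-0.05,0,0,0,0.3, 0,0.5,-0.05,0,0,0,0.3, 0,0.2,0,0,0,0,0.3, 0,0,0,0,0,0,0.3]'
python3 - <<'E'
from h import *
to(565.2,-207.3,31,0)
E
```

```text
clock: 48.4
tool_pos: [565.1, -208.6, 34.0]
ee_rot: [-0.501, 0.495, -0.5, 0.504]
ft_force: [-1.2, 0.3, 0.3]
width: 0.697
t 48.4 pos [ 565.1 -208.6   34. ] zang 0.5 w 0.697 F [-1.2  0.3  0.3] shift units [-0.05  0.12  0.  ]
tilt 0.48 turn units [-0.08  0.09  0.02]
```

```bash
python3 -m inch '[0,0.1,0,0,0,0,0.3, 0,0,0,0,0,0,1, 0,0,0,0,0,0,1, 0,0,0,0,0,0,1, 0,0,0,0,0,0,1, 0,0,0,0,0,0,1]'
python3 -m inch '[0,-0.5,0,0,0,0,1, 0,-1,0,0,0,0,1, 0,-1,0,0,0,0,1, -0.3,-1,0,0,0,0,1, -0.7,-1,0.1,0,0,0,1, -1,-1,0.1,0,0,0,1, -1,-0.7,0.1,0,0,0,1, -1,0,0.1,0,0,0,1, -1,0,0.1,0,0,0,1, -1,0,0.1,0,0,0,1, -1,0,0.1,0,0,0,1, -1,0,0.1,0,0,0,1]'
python3 - <<'E'
from h import *
to(599,238,150,0)
E
```

```text
clock: 49.0
tool_pos: [565.4, -208.7, 32.1]
ee_rot: [-0.501, 0.495, -0.501, 0.504]
ft_force: [0.4, -0.2, -0.9]
width: 0.395
clock: 50.2
tool_pos: [580.2, -7.7, 200.2]
ee_rot: [0.498, -0.497, 0.505, -0.5]
ft_force: [0.6, -0.4, -2.2]
width: 0.396
t 50.2 pos [580.2  -7.7 200.2] zang -0.2 w 0.396 F [ 0.6 -0.4 -2.2] shift units [-9.84  1.96  0.71]
tilt 0.65 turn units [-0.09 -0.03  0.06]
```

```bash
python3 -m inch '[-1,0,0.1,0,0,0,1, -1,0,0.1,0,0,0,1, -1,0,0.1,0,0,0,1, -1,0,0.1,0,0,0,1, -1,0,0.1,0,0,0,1, -1,0,0.1,0,0,0,1, -1,0,0.1,0,0,0,1, -1,0,0.1,0,0,0,1, -0.9,0.2,0,0,0,0,1, -0.2,0.5,0,0,0,0,1, 0,0.5,0,0,0,0,1, 0,0,0,0,0,0,1]'
python3 - <<'E'
from h import *
to(599,238,101,0)
E
```

```text
clock: 51.4
tool_pos: [594.8, 232.2, 173.3]
ee_rot: [0.501, -0.496, 0.502, -0.502]
ft_force: [-0.7, -0.1, -3.4]
width: 0.397
t 51.4 pos [594.8 232.2 173.3] zang 0.2 w 0.397 F [-0.7 -0.1 -3.4] shift units [-0.25  2.89  0.15]
tilt 0.45 turn units [-0.06  0.04  0.04]
```

```bash
python3 -m inch '[-0.3,0.6,0.1,0,0,0,1, -0.1,0.8,0,0,0,0,1, -0.1,0.7,0,0,0,0,1, 0,0.3,0,0,0,0,1, 0,0,0,0,0,0,1]'
python3 - <<'E'
from h import *
to(599,238,101,0)
E
```

```text
clock: 51.9
tool_pos: [599.9, 237.4, 108.5]
ee_rot: [0.499, -0.497, 0.505, -0.498]
ft_force: [-1.2, -0.8, -2.2]
width: 0.398
t 51.9 pos [599.9 237.4 108.5] zang -0.3 w 0.398 F [-1.2 -0.8 -2.2] shift units [-0.03  0.3  -0.04]
tilt 0.67 turn units [-0.06 -0.06  0.09]
```

```bash
python3 -m inch '[-0.05,0.2,0,0,0,0,1, 0,0.1,0,0,0,0,1, 0,0.05,0,0,0,0,1, 0,0,0,0,0,0,0.35, 0,0,0,0,0,0,0.35, 0,0,0,0,0,0,0.35, 0,-0.3,0,0,0,0,0.35, 0,-0.7,0,0,0,0,0.35, 0,-1,0,0,0,0,0.35, 0,-1,0,0,0,0,0.35, 0,-1,0,0,0,0,0.3, 0,-0.5,0,0,0,0,0.3]'
python3 - <<'E'
from h import *
to(483,-272.5,200,0)
snap('scene','s18'); snap('side','d18'); a=load('s18')[0]; b=load('d18')[0]
cv2.imwrite('pics/s18c.png',np.hstack([cv2.resize(a[150:310,140:460],(480,240)),cv2.resize(b[110:350,170:400],(300,240))]))
E
```

```text
clock: 53.1
tool_pos: [601.8, 239.7, 222.7]
ee_rot: [0.495, -0.496, 0.507, -0.501]
ft_force: [1.0, 0.4, -0.1]
width: 0.7
t 53.1 pos [601.8 239.7 222.7] zang -0.4 w 0.7 F [ 1.   0.4 -0.1] shift units [20.52  0.96 -4.61]
tilt 1.0 turn units [-0.16 -0.07  0.06]
```

View pics/s18c.png

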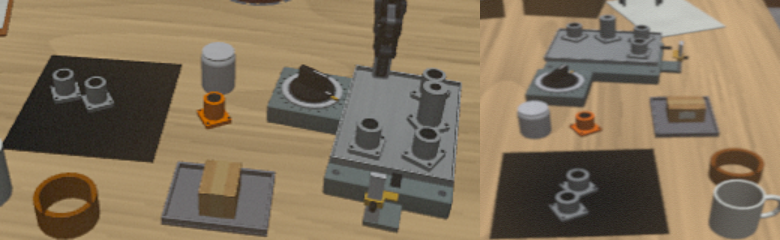

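Four are on the pan (about 30 mm sunk by the nominal values). Next "e".

```bash
python3 -m inch '[0.7,0,-0.1,-0.1,0,0,0.3, 1,0,-0.2,0,0,0,0.3, 1,0,-0.2,0,0,0,0.3, 1,0,-0.2,0,0,0,0.3, 1,0,-0.2,0,0,0,0.3, 1,0,-0.2,0,0,0,0.3, 1,0,-0.2,0,0,0,0.3, 1,0,-0.2,0,0,0,0.3, 1,0,-0.2,0,0,0,0.3, 1,0,-0.2,0,0,0,0.3, 1,0,-0.2,0,0,0,0.3, 1,0,-0.2,0.1,0,0,0.3]'
python3 -m inch '[1,0,-0.2,0,0,0,0.3, 1,0,-0.2,0,0,0,0.3, 1,0,-0.2,0,0,0,0.3, 1,0,-0.2,0,0,0,0.3, 1,0,-0.2,0,0,0,0.3, 0.7,0,-0.2,0,0,0,0.3, 0,0.2,0,0,0,0,0.3, 0,0,0,0,0,0,0.3]'
python3 - <<'E'
from h import *
to(483,-272.5,120,0)
snap('wrist','w19')
E
```

```text
clock: 54.4
tool_pos: [523.7, -78.3, 206.9]
ee_rot: [0.508, -0.506, 0.501, -0.485]
ft_force: [0.3, -0.2, 0.2]
width: 0.701
clock: 55.2
tool_pos: [470.7, -238.9, 193.8]
ee_rot: [-0.51, 0.52, -0.497, 0.472]
ft_force: [0.2, 1.0, -0.5]
width: 0.699
t 55.2 pos [ 470.7 -238.9  193.8] zang -2.0 w 0.699 F [ 0.2  1.  -0.5] shift units [1.28 2.94 0.71]
tilt 3.57 turn units [ 0.58 -0.33  0.15]
```

View pics/w19.png

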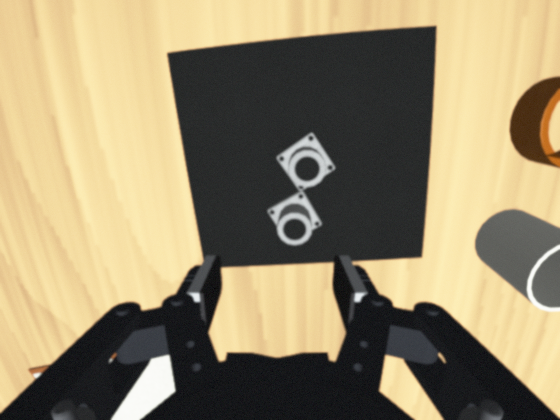

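```bash
python3 - <<'E'
from h import *
im,d,c=load('w19'); print(onplane(c,[(294,229.5),(307,168)],47).round(1))
E
python3 -m inch '[0.6,0,0.3,0.2,-0.3,0.1,0.3, 0.4,0.3,0.2,0.2,0,0,0.3, 0,0.6,0,0.2,0,0,0.3, 0,0.7,0,0,0,0,0.3, 0,0.5,0,0,0,0,0.3, 0,0,0,0,0,0,0.3]'
python3 - <<'E'
from h import *
to(482,-271,31,0)
E
```

```text
[[ 477.2 -272.1   47. ]
 [ 490.4 -209.6   47. ]]
clock: 55.85
tool_pos: [485.4, -255.4, 138.0]
ee_rot: [-0.502, 0.496, -0.497, 0.505]
ft_force: [-0.6, 0.1, 0.5]
width: 0.701
t 55.85 pos [ 485.4 -255.4  138. ] zang 0.8 w 0.701 F [-0.6  0.1  0.5] shift units [ 0.63  4.28 -0.16]
tilt 0.28 turn units [-0.04  0.13 -0.02]
```

```bash
python3 -m inch '[0.5,0.3,-0.3,0,0.1,0,0.3, 0.1,0.7,-0.1,0,0,0,0.3, 0,0.7,-0.1,0,0,0,0.3, 0,0.6,0,0,0,0,0.3, 0,0,0,0,0,0,0.3]'
python3 - <<'E'
from h import *
to(478.5,-272,31,0)
snap('wrist','w20')
E
```

```text
clock: 56.35
tool_pos: [473.8, -272.3, 80.1]
ee_rot: [-0.499, 0.497, -0.501, 0.503]
ft_force: [0.0, -0.1, -0.5]
width: 0.701
t 56.35 pos [ 473.8 -272.3   80.1] zang 0.3 w 0.701 F [ 0.  -0.1 -0.5] shift units [-0.01  1.97  0.17]
tilt 0.46 turn units [-0.08  0.04  0.01]
```

View pics/w20.png

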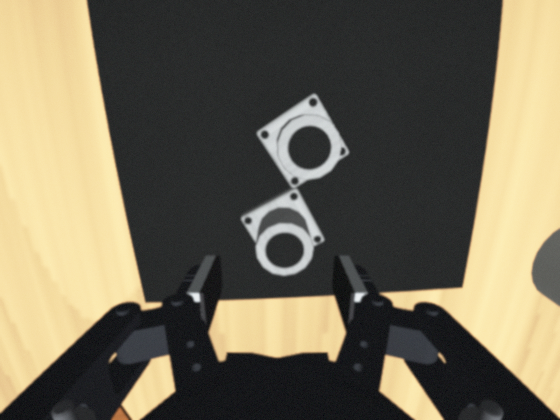

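```bash
python3 -m inch '[0,0.5,0.12,0,0,0,0.3, 0,0.5,0,0,0,0,0.3, 0,0.5,0,0,0,0,0.3, 0,0.35,0,0,0,0,0.3, 0,0,0,0,0,0,0.3]'
python3 - <<'E'
from h import *
to(478,-272,31,0)
E
```

```text
clock: 56.9
tool_pos: [479.7, -274.3, 33.2]
ee_rot: [0.499, -0.494, 0.503, -0.503]
ft_force: [-0.0, 0.1, 0.7]
width: 0.695
t 56.9 pos [ 479.7 -274.3   33.2] zang 0.2 w 0.695 F [-0.   0.1  0.7] shift units [-0.09  0.09 -0.07]
tilt 0.83 turn units [-0.13  0.04  0.04]
```

```bash
python3 -m inch '[-0.1,0.05,-0.05,-0.1,0,0,0.3, 0,0,0,0,0,0,1, 0,0,0,0,0,0,1, 0,0,0,0,0,0,1, 0,0,0,0,0,0,1, 0,0,0,0,0,0,1]'
python3 -m inch '[0,-0.5,0,0,0,0,1, 0,-1,0,0,0,0,1, 0,-1,0,0,0,0,1, -0.3,-1,0,0,0,0,1, -0.7,-1,0.1,0,0,0,1, -1,-1,0.1,0,0,0,1, -1,-0.7,0.1,0,0,0,1, -1,0,0.1,0,0,0,1, -1,0,0.1,0,0,0,1, -1,0,0.1,0,0,0,1, -1,0,0.1,0,0,0,1, -1,0,0.1,0,0,0,1]'
python3 - <<'E'
from h import *
to(524,246,150,0)
E
```

```text
clock: 57.5
tool_pos: [478.6, -271.5, 32.2]
ee_rot: [0.502, -0.497, 0.501, -0.501]
ft_force: [-0.5, -0.4, -3.4]
width: 0.4
clock: 58.7
tool_pos: [494.0, -68.3, 200.7]
ee_rot: [0.499, -0.499, 0.504, -0.498]
ft_force: [0.3, 0.2, -2.0]
width: 0.4
t 58.7 pos [494.  -68.3 200.7] zang -0.4 w 0.4 F [ 0.3  0.2 -2. ] shift units [-12.59   1.95   1.1 ]
tilt 0.43 turn units [-0.04 -0.07  0.06]
```

```bash
python3 -m inch '[-1,0,0.1,0,0,0,1, -1,0,0.1,0,0,0,1, -1,0,0.1,0,0,0,1, -1,0,0.1,0,0,0,1, -1,0,0.1,0,0,0,1, -1,0,0.1,0,0,0,1, -1,0,0.1,0,0,0,1, -1,0,0.1,0,0,0,1, -1,0,0.1,0,0,0,1, -1,0,0.1,0,0,0,1, -1,0,0.1,0,0,0,1, -0.7,0,0,0,0,0,1]'
python3 -m inch '[-0.3,0.2,0,0,0,0,1, 0,0.3,0,0,0,0,1, 0,0,0,0,0,0,1]'
python3 - <<'E'
from h import *
to(524,246,95,0)
E
```

```text
clock: 59.9
tool_pos: [516.0, 236.4, 207.0]
ee_rot: [0.5, -0.499, 0.503, -0.497]
ft_force: [0.1, 0.2, -3.2]
width: 0.399
clock: 60.2
tool_pos: [514.3, 245.4, 193.8]
ee_rot: [0.502, -0.499, 0.502, -0.498]
ft_force: [0.4, 0.0, -3.2]
width: 0.398
t 60.2 pos [514.3 245.4 193.8] zang -0.1 w 0.398 F [ 0.4  0.  -3.2] shift units [-0.05  3.95  0.39]
tilt 0.4 turn units [ 0.01 -0.01  0.07]
```

```bash
python3 -m inch '[0,0.6,0.3,0,0,0,1, -0.05,0.9,0,0,0,0,1, -0.05,0.9,0,0,0,0,1, -0.05,0.8,0,0,0,0,1, 0,0.4,0,0,0,0,1, 0,0,0,0,0,0,1]'
python3 - <<'E'
from h import *
to(524,246,95,0)
E
```

```text
clock: 60.8
tool_pos: [526.3, 237.8, 96.7]
ee_rot: [0.5, -0.5, 0.507, -0.493]
ft_force: [-0.1, -0.2, -2.6]
width: 0.394
t 60.8 pos [526.3 237.8  96.7] zang -0.8 w 0.394 F [-0.1 -0.2 -2.6] shift units [-0.33  0.06 -0.1 ]
tilt 0.82 turn units [-0.   -0.14  0.14]
```

```bash
python3 -m inch '[-0.3,-0.05,-0.1,0,0,0.1,1, 0,0.05,0,0,0,0,1, 0,0,0,0,0,0,1]'
python3 - <<'E'
from h import *
to(524,246,95,0)
E
```

```text
clock: 61.1
tool_pos: [525.5, 245.1, 97.9]
ee_rot: [0.496, -0.503, 0.506, -0.496]
ft_force: [1.2, -0.2, -2.0]
width: 0.401
t 61.1 pos [525.5 245.1  97.9] zang -1.0 w 0.401 F [ 1.2 -0.2 -2. ] shift units [-0.04  0.12 -0.06]
tilt 0.22 turn units [-0.03 -0.16  0.02]
```

```bash
python3 -m inch '[0,0.12,0,0,0,0,1, 0,0.05,0,0,0,0,1, 0,0,0,0,0,0,0.35, 0,0,0,0,0,0,0.35, 0,0,0,0,0,0,0.35, 0,-0.3,0,0,0,0,0.35, 0,-0.7,0,0,0,0,0.35, 0,-1,0,0,0,0,0.35, 0,-1,0,0,0,0,0.35, 0,-1,0,0,0,0,0.3, 0,-0.5,0,0,0,0,0.3, 0,0,0,0,0,0,0.3]'
python3 - <<'E'
from h import *
to(610,170,180,0)
snap('scene','s21'); snap('side','d21'); a=load('s21')[0]; b=load('d21')[0]
cv2.imwrite('pics/s21c.png',np.hstack([cv2.resize(a[180:310,330:460],(390,390),interpolation=cv2.INTER_CUBIC),cv2.resize(b[110:220,200:330],(390,390),interpolation=cv2.INTER_CUBIC)]))
E
```

```text
clock: 62.3
tool_pos: [527.5, 246.9, 217.9]
ee_rot: [0.492, -0.501, 0.507, -0.5]
ft_force: [0.4, -0.0, -0.7]
width: 0.702
t 62.3 pos [527.5 246.9 217.9] zang -0.9 w 0.702 F [ 0.4 -0.  -0.7] shift units [3.03 1.55 3.33]
tilt 0.82 turn units [-0.13 -0.16 -0.03]
```

View pics/s21c.png

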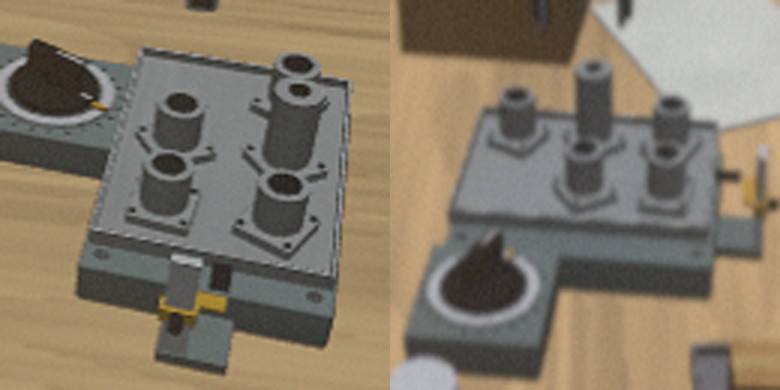

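Five are on the pan (nominal 36 mm). I want to compare the tongue with the tab from close up, so I'm working out a wrist view of it.

Run:
```python
from h import *
c=cams.calibration('wrist'); C=-np.array(c['R']).T@np.array(c['t']); s,p,M=st()
print('cam-TCP',(C-p).round(1),'look',np.array(c['R'])[2].round(2))
X=np.array([[683,265,55.]])
for dx,dy,dz in [(0,0,0),(100,60,0),(150,0,-20),(150,60,-40),(150,100,-40)]:
    print((dx,dy,dz),proj(c,X-np.array([dx,dy,dz])).round())
```

```text
cam-TCP [ -1.2  77.4 127.6] look [ 0.   -0.3  -0.95]
(0, 0, 0) [[428. 177.]]
(100, 60, 0) [[330. 233.]]
(150, 0, -20) [[283. 183.]]
(150, 60, -40) [[284. 250.]]
(150, 100, -40) [[285. 287.]]
```

```bash
python3 -m inch '[0.3,0,1,-0.1,-0.1,0,0.3, 0.4,0,1,0,0,0,0.3, 0.4,0,1,0,0,0,0.3, 0.4,0,1,0,0,0,0.3, 0.4,0.2,1,0,0,0,0.3, 0.1,0.5,1,0,0,0,0.3, 0,0.8,0.5,0,0,0,0.3, 0,0.9,0,0,0,0,0.3, 0,0.9,0,0,0,0,0.3, 0,0.5,0,0,0,0,0.3, 0,0,0,0,0,0,0.3]'
python3 - <<'E'
from h import *
to(683,200,110,0)
snap('wrist','w22')
E
```

```text
clock: 63.5
tool_pos: [684.8, 190.6, 98.9]
ee_rot: [0.508, -0.505, 0.496, -0.49]
ft_force: [-0.4, -0.7, 0.4]
width: 0.702
t 63.5 pos [684.8 190.6  98.9] zang -0.2 w 0.702 F [-0.4 -0.7  0.4] shift units [-0.37 -0.44 -0.09]
tilt 1.65 turn units [ 0.26 -0.03  0.08]
```

View pics/w22.png

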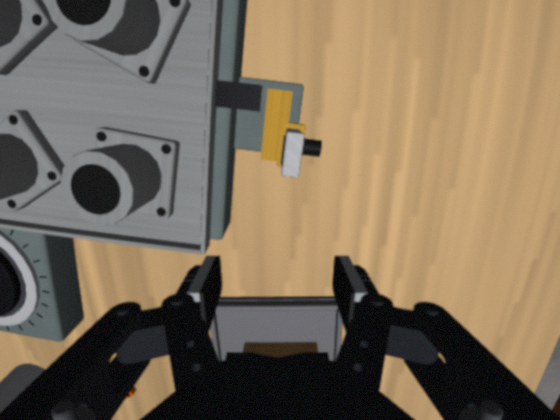

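The tongue (black, about (240,95)) and the brass tab (about (277,112)) are both in clear view. Comparing their heights.

```bash
cat > lvl.py <<'E'
from h import *
import sys
im,d,c,P=full(sys.argv[1]); hsv=cv2.cvtColor(im,cv2.COLOR_BGR2HSV); X,Y,Z=P[...,0],P[...,1],P[...,2]
u0,v0,u1,v1=map(int,sys.argv[2:6])
roi=np.zeros(Z.shape,bool); roi[v0:v1,u0:u1]=1
b=roi&(hsv[...,0]>15)&(hsv[...,0]<32)&(hsv[...,1]>150)&(hsv[...,2]>90)
k=roi&(im.max(2)<60)
er=np.ones((5,5),np.uint8)
for n,m in(('tab',b),('black',k)):
    N,l,s,ce=cv2.connectedComponentsWithStats(m.astype(np.uint8))
    for i in range(1,N):
        if s[i,4]>60:
            q=cv2.erode((l==i).astype(np.uint8),er)>0; z=Z[q]; z=z[np.isfinite(z)]
            print(n,s[i],ce[i].round(),'n',len(z),'z med',np.median(z).round(2),'pct10/90',np.percentile(z,[10,90]).round(1),'xyz',np.nanmedian(P[q],0).round(1))
cv2.imwrite('pics/'+sys.argv[1]+'z.png',cv2.resize(im[v0:v1,u0:u1],None,fx=5,fy=5,interpolation=cv2.INTER_CUBIC))
E
python3 lvl.py w22 200 70 330 180
python3 - <<'E'
from h import *
im,d,c,P=full('w22'); print('pan face z',np.nanmedian(P[75:120,185:205,2]),np.nanmedian(P[225:240,100:180,2]), 'bench',np.nanmedian(P[150:300,400:500,2]))
E
```

```text
tab [ 261   90   44   76 1628] [277. 124.] n 1136 z med 53.23 pct10/90 [52.4 54. ] xyz [681.7 265.1  53.2]
black [ 209   70   52  110 1758] [233. 107.] n 918 z med 57.65 pct10/90 [56.7 58.6] xyz [660.4 280.1  57.7]
black [303 140  18  15 229] [312. 147.] n 114 z med 51.91 pct10/90 [50.9 52.8] xyz [703.3 251.4  51.9]
pan face z 57.73058349374042 57.78877624769666 bench -1.1437501836057862
```

View pics/w22z.png

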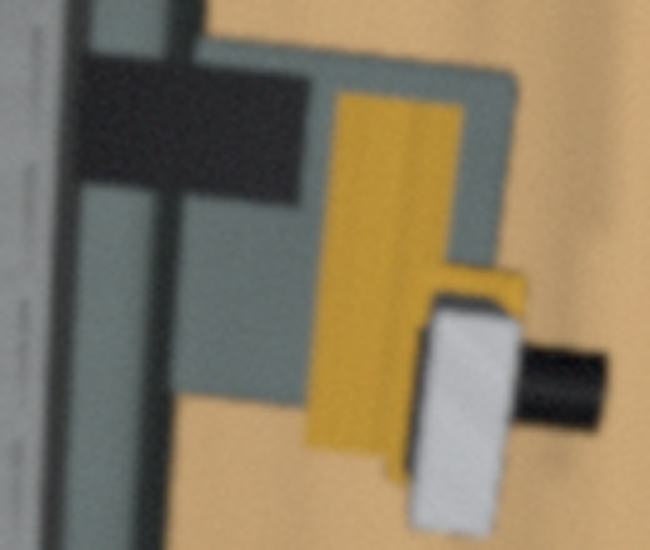

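The tongue is 4.4 mm above the tab, so one more short (6 mm) will bring it to about −1.6 mm, inside tolerance. Fetching "d".

```bash
python3 -m inch '[0,-0.7,0,0.2,0,0,0.3, 0,-1,0,0,0,0,0.3, 0,-1,0,0,0,0,0.3, 0,-1,0,0,0,0,0.3, 0.7,-0.3,-0.3,0,0,0,0.3, 1,0,-0.5,0,0,0,0.3, 1,0,-0.5,0,0,0,0.3, 1,0,-0.5,0,0,0,0.3, 1,0,-0.5,0,0,0,0.3, 1,0,-0.5,0,0,0,0.3, 1,0,-0.5,0,0,0,0.3, 1,0,-0.5,0,0,0,0.3]'
python3 -m inch '[1,0,-0.5,0,0,0,0.3, 1,0,-0.5,0,0,0,0.3, 1,0,-0.5,0,0,0,0.3, 1,0,-0.5,0,0,0,0.3, 1,0,-0.5,0,0,0,0.3, 1,0,-0.5,0,0,0,0.3, 0.5,0,-0.2,0,0,0,0.3, 0,0,0,0,0,0,0.3]'
python3 - <<'E'
from h import *
to(491.5,-209,100,0)
snap('wrist','w23')
E
```

```text
clock: 64.75
tool_pos: [598.0, 4.6, 239.3]
ee_rot: [-0.486, 0.484, -0.51, 0.52]
ft_force: [0.2, 0.1, 0.3]
width: 0.7
clock: 65.55
tool_pos: [521.0, -170.0, 259.5]
ee_rot: [0.476, -0.469, 0.526, -0.526]
ft_force: [0.3, 0.3, -0.1]
width: 0.7
t 65.55 pos [ 521.  -170.   259.5] zang 0.4 w 0.7 F [ 0.3  0.3 -0.1] shift units [ 1.51  6.23 -1.87]
tilt 6.2 turn units [-1.03  0.06  0.07]
```

View pics/w23.png

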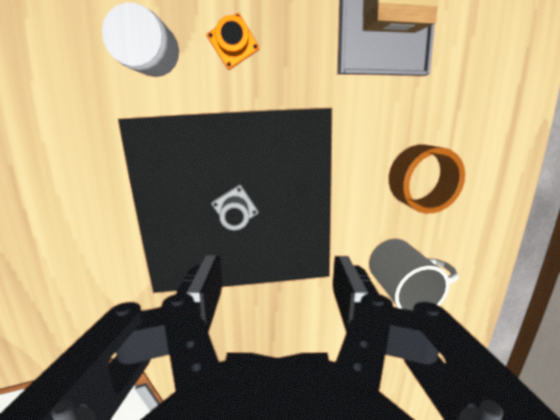

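```bash
python3 - <<'E'
from h import *
im,d,c=load('w23'); print(onplane(c,[(234,215)],47).round(1))
E
python3 -m inch '[0.6,0.2,-0.6,-0.4,0,0,0.3, 0.5,0.7,-0.6,-0.4,0,0,0.3, 0,0.8,-0.5,-0.2,0,0,0.3, 0,0.8,-0.2,0,0,0,0.3, 0,0.8,0,0,0,0,0.3, 0,0.8,0,0,0,0,0.3, 0,0.7,0,0,0,0,0.3, 0,0.3,0,0,0,0,0.3, 0,0,0,0,0,0,0.3]'
python3 - <<'E'
from h import *
to(491.5,-209.5,31,0)
snap('wrist','w24')
E
```

```text
[[ 490.4 -207.6   47. ]]
clock: 66.5
tool_pos: [481.6, -188.8, 127.3]
ee_rot: [-0.505, 0.49, -0.497, 0.508]
ft_force: [-0.0, -0.5, 0.4]
width: 0.698
t 66.5 pos [ 481.6 -188.8  127.3] zang 1.4 w 0.698 F [-0.  -0.5  0.4] shift units [0.82 3.86 0.34]
tilt 0.64 turn units [-0.1   0.24  0.05]
```

View pics/w24.png

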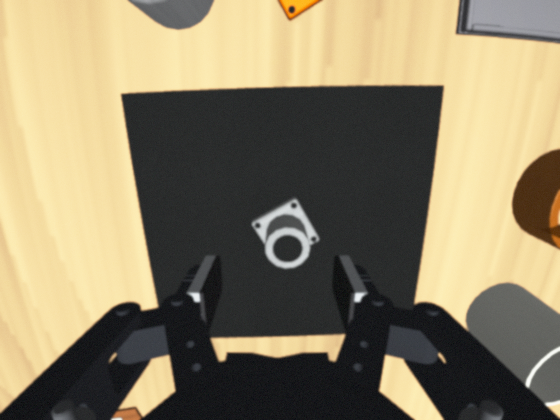

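```bash
python3 -m inch '[0.6,0.2,0.2,-0.1,0.2,0,0.3, 0.2,0.6,0.1,0,0,0,0.3, 0,0.7,0,0,0,0,0.3, 0,0.6,0,0,0,0,0.3, 0,0,0,0,0,0,0.3]'
python3 - <<'E'
from h import *
to(491,-209,31,0)
snap('wrist','w25')
im,d,c=load('w24'); print(onplane(c,[(288,248)],47).round(1))
E
```

```text
clock: 67.05
tool_pos: [493.5, -208.8, 75.9]
ee_rot: [-0.501, 0.494, -0.502, 0.502]
ft_force: [-0.0, 0.1, 0.4]
width: 0.701
t 67.05 pos [ 493.5 -208.8   75.9] zang 0.4 w 0.701 F [-0.   0.1  0.4] shift units [-0.01  1.8  -0.11]
tilt 0.63 turn units [-0.08  0.07  0.07]
[[ 490.5 -209.    47. ]]
```

View pics/w25.png

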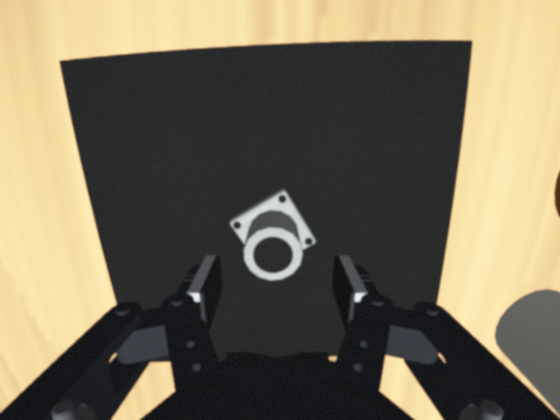

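The last short is between the fingers (272,254). Down and grip.

```bash
python3 -m inch '[0,0.4,-0.15,0,0,0,0.3, 0,0.5,0,0,0,0,0.3, 0,0.5,0,0,0,0,0.3, 0,0.3,0,0,0,0,0.3, 0,0,0,0,0,0,0.3]'
python3 - <<'E'
from h import *
to(491,-209,31,0)
E
```

```text
clock: 67.6
tool_pos: [491.7, -209.3, 32.4]
ee_rot: [0.501, -0.493, 0.504, -0.503]
ft_force: [-0.2, 0.4, 0.1]
width: 0.702
t 67.6 pos [ 491.7 -209.3   32.4] zang 0.4 w 0.702 F [-0.2  0.4  0.1] shift units [-0.01  0.06 -0.03]
tilt 0.92 turn units [-0.13  0.07  0.08]
```

```bash
python3 -m inch '[0,0.05,0,-0.1,0,0,0.3, 0,0,0,0,0,0,1, 0,0,0,0,0,0,1, 0,0,0,0,0,0,1, 0,0,0,0,0,0,1, 0,0,0,0,0,0,1]'
python3 -m inch '[0,-0.5,0,0,0,0,1, 0,-1,0,0,0,0,1, 0,-1,0,0,0,0,1, -0.3,-1,0,0,0,0,1, -0.7,-1,0,0,0,0,1, -1,-1,0,0,0,0,1, -1,-0.7,0,0,0,0,1, -1,0,0,0,0,0,1, -1,0,-0.1,0,0,0,1, -1,0,-0.1,0,0,0,1, -1,0,-0.1,0,0,0,1, -1,0,-0.1,0,0,0,1]'
python3 - <<'E'
from h import *
to(450,255,150,0)
E
```

```text
clock: 68.2
tool_pos: [491.6, -209.2, 31.4]
ee_rot: [0.504, -0.496, 0.501, -0.5]
ft_force: [0.3, 0.2, -3.2]
width: 0.398
clock: 69.4
tool_pos: [478.3, -6.0, 199.5]
ee_rot: [0.5, -0.496, 0.506, -0.498]
ft_force: [-0.2, 1.0, -2.9]
width: 0.4
t 69.4 pos [478.3  -6.  199.5] zang -0.2 w 0.4 F [-0.2  1.  -2.9] shift units [-10.45   1.85  -1.19]
tilt 0.79 turn units [-0.08 -0.04  0.1 ]
```

```bash
python3 -m inch '[-1,0,-0.1,0,0,0,1, -1,0,-0.1,0,0,0,1, -1,0,-0.1,0,0,0,1, -1,0,-0.1,0,0,0,1, -1,0,-0.1,0,0,0,1, -1,0,-0.1,0,0,0,1, -1,0,0,0,0,0,1, -1,0,0,0,0,0,1, -1,0,0,0,0,0,1, -0.7,0.1,0,0,0,0,1, -0.3,0.3,0,0,0,0,1, 0,0,0,0,0,0,1]'
python3 - <<'E'
from h import *
to(450,255,89,0)
E
```

```text
clock: 70.6
tool_pos: [456.4, 257.2, 194.8]
ee_rot: [0.5, -0.494, 0.504, -0.502]
ft_force: [0.3, -0.1, -2.3]
width: 0.401
t 70.6 pos [456.4 257.2 194.8] zang 0.2 w 0.401 F [ 0.3 -0.1 -2.3] shift units [ 0.06  4.23 -0.31]
tilt 0.82 turn units [-0.12  0.03  0.07]
```

```bash
python3 -m inch '[0,0.6,-0.3,-0.1,0,0,1, -0.05,0.9,0,0,0,0,1, -0.05,0.9,-0.05,0,0,0,1, -0.05,0.8,0,0,0,0,1, 0,0.3,0,0,0,0,1, 0,0,0,0,0,0,1]'
python3 - <<'E'
from h import *
to(450,255,88,0)
E
```

```text
clock: 71.2
tool_pos: [450.0, 251.5, 106.7]
ee_rot: [0.5, -0.497, 0.506, -0.496]
ft_force: [0.3, 0.2, -2.7]
width: 0.402
t 71.2 pos [450.  251.5 106.7] zang -0.4 w 0.402 F [ 0.3  0.2 -2.7] shift units [-0.15  0.75 -0.  ]
tilt 0.77 turn units [-0.04 -0.06  0.12]
```

```bash
python3 -m inch '[-0.15,0.3,0,0,0,0.1,1, -0.05,0.3,0,0,0,0,1, 0,0.1,0,0,0,0,1, 0,0,0,0,0,0,1]'
python3 - <<'E'
from h import *
to(450,255,88,0)
E
```

```text
clock: 71.6
tool_pos: [452.2, 256.3, 90.4]
ee_rot: [0.495, -0.5, 0.504, -0.5]
ft_force: [0.4, -0.8, -2.9]
width: 0.401
t 71.6 pos [452.2 256.3  90.4] zang -0.5 w 0.401 F [ 0.4 -0.8 -2.9] shift units [ 0.05  0.09 -0.09]
tilt 0.5 turn units [-0.08 -0.08 -0.  ]
```

```bash
python3 -m inch '[0,0.1,-0.08,0,0,0,1, 0,0.05,0,0,0,0,1, 0,0,0,0,0,0,0.35, 0,0,0,0,0,0,0.35, 0,0,0,0,0,0,0.35, 0,-0.3,0,0,0,0,0.35, 0,-0.7,0,0,0,0,0.35, 0,-1,0,0,0,0,0.35, 0,-1,0,0,0,0,0.35, 0,-1,0,0,0,0,0.3, 0,-0.7,0,0,0,0,0.3, 0,0,0,0,0,0,0.3]'
python3 - <<'E'
from h import *
to(683,195,200,0)
snap('scene','s26'); snap('side','d26'); a=load('s26')[0]; b=load('d26')[0]
cv2.imwrite('pics/s26c.png',np.hstack([cv2.resize(a[180:310,330:460],(390,390),interpolation=cv2.INTER_CUBIC),cv2.resize(b[110:220,200:330],(390,390),interpolation=cv2.INTER_CUBIC)]))
E
```

```text
clock: 72.8
tool_pos: [450.7, 257.6, 214.2]
ee_rot: [0.492, -0.499, 0.505, -0.503]
ft_force: [-0.2, -0.4, -0.4]
width: 0.703
t 72.8 pos [450.7 257.6 214.2] zang -0.5 w 0.703 F [-0.2 -0.4 -0.4] shift units [2.43 0.71 9.3 ]
tilt 1.0 turn units [-0.16 -0.08 -0.05]
```

View pics/s26c.png

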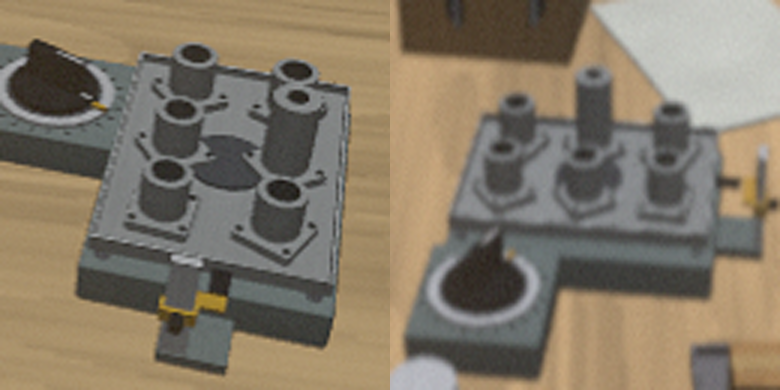

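All six stand on the pan. A dark disc now shows at the pan's centre, probably the scale's stem. Checking the level close up.

```bash
python3 -m inch '[0.2,0,1,-0.1,0,0,0.3, 0.3,0,1,0,0,0,0.3, 0.3,0,1,0,0,0,0.3, 0.3,0,1,0,0,0,0.3, 0.3,0,1,0,0,0,0.3, 0.3,0,1,0,0,0,0.3, 0.2,0,1,0,0,0,0.3, 0.2,0,1,0,0,0,0.3, 0.2,0.5,0.7,0,0,0,0.3, 0,0.9,0,0,0,0,0.3, 0,0.9,0,0,0,0,0.3, 0,0,0,0,0,0,0.3]'
python3 -m inch '[0,0.9,0,0,0,0,0.3, 0,0.6,0,0,0,0,0.3, 0,0,0,0,0,0,0.3]'
python3 - <<'E'
from h import *
to(683,195,105,0)
snap('wrist','w27')
E
```

```text
clock: 74.1
tool_pos: [662.6, 190.8, 127.0]
ee_rot: [0.511, -0.507, 0.496, -0.487]
ft_force: [-1.0, -0.4, -0.8]
width: 0.699
clock: 74.4
tool_pos: [660.4, 190.4, 86.9]
ee_rot: [0.512, -0.507, 0.495, -0.486]
ft_force: [-0.8, 0.3, -0.0]
width: 0.701
t 74.4 pos [660.4 190.4  86.9] zang -0.3 w 0.701 F [-0.8  0.3 -0. ] shift units [-0.18 -0.76  0.88]
tilt 2.32 turn units [ 0.37 -0.04  0.13]
```

View pics/w27.png

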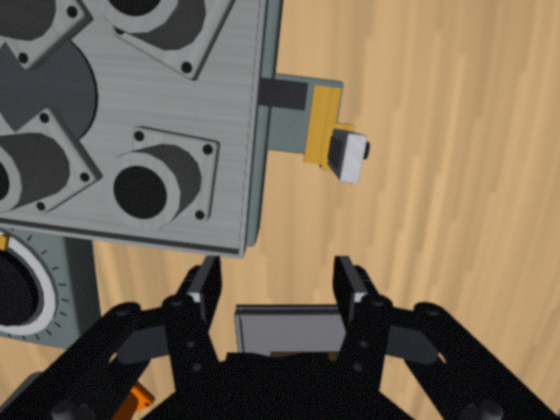

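```bash
python3 lvl.py w27 255 65 375 185
python3 - <<'E'
from h import *
im,d,c,P=full('w27'); print('pan face z',np.nanmedian(P[60:120,215:240,2]),'disc',np.nanmedian(P[60:120,30:80,2]),'bench',np.nanmedian(P[150:300,420:520,2]),'tongue',np.nanmedian(P[86:102,275:300,2]),'tab end',np.nanmedian(P[92:110,312:330,2]))
E
```

```text
tab [ 304   86   49   84 2003] [322. 125.] n 1441 z med 53.2 pct10/90 [52.3 54. ] xyz [681.9 264.6  53.2]
black [ 258   77   49   32 1237] [282.  93.] n 922 z med 51.63 pct10/90 [50.8 52.6] xyz [661.1 280.2  51.6]
black [329 132  17  40 410] [336. 151.] n 190 z med 80.4 pct10/90 [69.5 87.2] xyz [686.2 253.5  80.4]
pan face z 51.58749962200561 disc 54.9448250411074 bench -1.1533341569485431 tongue 51.69566578388266 tab end 53.11857874123232
```

The tongue is 1.5 mm below the tab, and the pan sank 6 mm with the last bushing as expected. Retreating for a final overall check.

```bash
python3 -m inch '[0,-0.7,0,0.1,0,0,0.3, 0,-1,0,0.1,0,0,0.3, 0,-1,0,0,0,0,0.3, 0,-1,0,0,0,0,0.3, 0,-1,0,0,0,0,0.3, 0.5,-1,-0.5,0,0,0,0.3, 1,0,-1,0,0,0,0.3, 1,0,-1,0,0,0,0.3, 0,0,-1,0,0,0,0.3, 0,0,-1,0,0,0,0.3, 0,0,0,0,0,0,0.3, 0,0,0,0,0,0,0.3]'
python3 -m inch '[-0.5,0,-0.7,0,0,0,0.3, -0.7,0,-0.5,0,0,0,0.3, 0,0,0,0,0,0,0.3, 0,0,0,0,0,0,0.3, 0,0,0,0,0,0,0.3, 0,0,0,0,0,0,0.3, 0,0,0,0,0,0,0.3]'
python3 - <<'E'
from h import *
to(520,150,250,0)
snap('scene','s28'); snap('wrist','w28')
E
```

```text
clock: 75.65
tool_pos: [555.3, 132.2, 271.8]
ee_rot: [0.488, -0.491, 0.51, -0.51]
ft_force: [-0.2, -0.0, 0.7]
width: 0.698
clock: 76.35
tool_pos: [533.0, 160.9, 277.2]
ee_rot: [0.482, -0.489, 0.515, -0.513]
ft_force: [0.1, -0.4, -0.1]
width: 0.7
t 76.35 pos [533.  160.9 277.2] zang -0.5 w 0.7 F [ 0.1 -0.4 -0.1] shift units [ 0.44  1.06 -0.58]
tilt 3.31 turn units [-0.55 -0.08 -0.04]
```

View pics/w28.png

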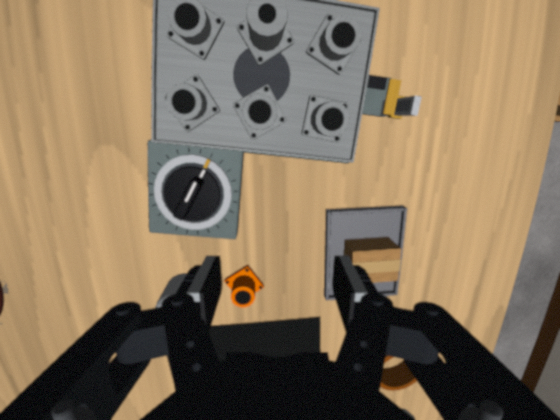

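View pics/s28.png

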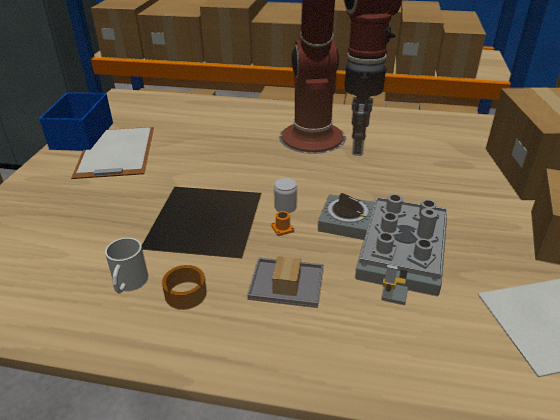

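The wrist view shows all six bushings upright inside the rim and the pointer line on the brass marker (207,165). The scene view shows the mat empty, the carton flat in the tray (287,275), and the tape roll, mug and tin where they started.

```bash
python3 -c "
from bench import ticket
print(ticket.close_job())"
```

```text
the job is handed in; nothing more can be done
None
```

The job is finished and handed in at about 76 s; the hand-in gave no verdict.

- **Carton:** it lies flat in the returns tray, about 6 mm from the tray's centre.
- **Knob:** I turned it about 79° clockwise. The pointer and the brass marker were about 1 mm apart in the picture taken at release, and still lined up in the last view.
- **Load:** I put every bushing on the mat onto the pan: one tall and five shorts.
    - With four shorts and the tall one, the tongue was 4.4 mm above the tab. The last short brought it to 1.5 mm below, inside the 3.8 mm limit.
    - All six stand upright inside the rim, so none is left on the mat.
- **Disturbances:** one short was knocked about 2 cm aside during the run; I measured its new position and picked it up there. I saw no grip slip, and the tape roll, mug and tin look unmoved.
- **One thing I could not explain:** a dark disc showed at the pan's centre once it was fully loaded. It is probably the scale's stem, and the pan still sank the expected 6 mm with the last bushing.

No check failed. Heights read from depth ran about 1 mm low (the bench read −1.1 mm), but this affects tongue and tab alike.

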